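Tip the cherry tomatoes from the weighing pan into the blender jug

ROBOT

A 6-joint arm with a two-finger parallel gripper is mounted at the origin on the work surface. World frame = base frame: x ahead of the robot, y to its left, z up, the work surface at z = 0. Lengths are in m, angles in rad, forces in N, time in s.
With the tool pointing down it reaches from about 0.275 to 0.85 m from the base axis. Payload 5.2 kg.
Tool frame: the origin (TCP) lies midway between the tips of the shut fingers; the grasp point (between the pads) lies 19 mm behind it; z points along the fingers, y is the line along which they close (so a half turn about z gives the same grasp; the last joint's range is limited). The gripper opens to 85 mm and grips with 20 to 120 N. Pads are 22 mm wide; open, the fingers measure 114 mm over their backs; the gripper's body (76 mm by 85 mm) begins 54 mm behind the grasp point. The pads swing forward as they close: fully open they stand 13 mm farther back than shut.
Start: joints at [1.007, 0.259, 1.535, -0, 1.348, -0.203], TCP at [0.194, 0.515, 0.195] pointing down, gripper open.
Joint ranges: [-3.14, 3.14], [-0.91, 2.08], [0.19, 2.58], [-1.22, 4.36], [0.22, 2.71], [-3.12, 3.12]. Speed limits (rad/s): [2.57, 2.57, 3.14, 3.14, 3.14, 3.14].

INTERFACE

Orientations are given as a 3x3 rotation matrix whose columns are the frame's x, y, z axes.
In Python, from cell import sense, snapshot, camera_params, finish_job, find_in gives the robot as it stands.
- The arm moves only by the tool play_rows, never from a script. Its argument "increments" is a list of rows, each a list of 7 numbers: the turn, a rotation vector about the tool's x, y, z in rad, then the shift along the tool's x, y, z in mm, then the opening, from 0 (shut) to 1 (fully open). A call has 1 to 12 rows; each row is the pose to reach, as a shift and turn from the pose commanded when the call began, along the tool's axes at that moment; what a row does not reach only later rows make up. A row lasts 1/12 s, in which the tool goes at most 41.7 mm and 7.16 degrees, less where a joint would pass 70% of its speed; a pose out of reach is approached as far as the arm can. A call with a gripper value outside its range is refused whole. The fingers move at their own pace and stop on an object; "squeeze" is the grip in N (left out, the last holds). Time passes only in rows, so rows that repeat a pose let the fingers close. It gives the time, the measured TCP pose, the force, the opening and the grip force at its end, in the units of the state.
- sense(): the state, without advancing time (a new reading comes with each control period).
- snapshot(name): name is "side" or "top"; returns (picture, depth): 480x640x3 uint8, blue, green, red; 480x640 float32, m along the optical axis (not along the pixel's ray), 0 where there is no reading.
- camera_params(name): a dict with "fov_y" (degrees; the focal length in pixels is half the picture's height over the tangent of half this angle, whatever the lens; pixels are square), "cx", "cy" (the principal point, pixels), "world_to_cam" (4x4, takes a point from world to camera coordinates). Camera axes: x right, y up, looking along -z (the intrinsics and any distortion apply to the point x, -y, -z); pixel columns grow to the right and rows downward; lengths in m; the calibration is good to about 2 mm. A picture is of the moment at which its call begins. camera_params takes no time and is no camera call.
- finish_job(): hands the job in; it is judged then, once.
Trained networks look in the newest picture that a camera, given by its name, has taken for a name from the list of things; names that differ only in an ending like _2 or _b are one class to them, and where a whole thing is asked for, a point or a joint stands for the part that bears it (a point fixed in the world has none). Each returns a list of dicts, best first, with "conf" (0 to 1); they miss things now and then, are a little off and sometimes report something else, mostly with a low value. They report only what shows in the picture. A call takes as long as a camera call. They do not tell look-alikes from the thing itself.
- find_in(query, camera): "bbox" ([left, top, width, height] in pixels, round what is visible of it).
The state is a dict: "t": time; "q": joint angles; "joint_vel": joint speeds; "tau": joint torques, N m; "ee_pos": TCP position; "orientation": TCP orientation; "wrist_force": force on the tool from outside, world axes, zero at the start; "ft_torque": the same for the moment, N m; "opening": opening from 0.0 (shut) to 1.0 (fully open); "grip_force": force on a finger pad.
Only numpy, scipy, OpenCV 4.12 (cv2) and the standard library are available. Lean on these libraries where they do the work, as an engineer would, in place of code of your own. Each camera call takes 0.05 s, during which the arm holds its last target. There are 200 camera calls.

TASK

Take the lid off the blender jug and lay it flat, right way up, on the free part of the chopping board. Then pick up the steel weighing pan, hold its sloping lip close above the open jug, tip it lip down to about 80 degrees and keep it there for about a second so that all six cherry tomatoes roll into the jug. Bring the pan back level and stand it upright on the board; set lid and pan down without dropping them, never turn the pan upside down, and do not shift or knock over the jug or anything else.

Things in the scene. Friction and masses are not known exactly. Their poses are not given: they have to be found in the camera images.
- board: The grey plastic chopping board, fixed: 320 mm (its x) by 240 mm (its y), 15 mm thick. Origin: centre of its underside, on the worktop. The weighing pan, the sauce jar and the tumbler stand on it, with room for the lid beside them. Other fixed kitchen equipment, up to 170 mm high, stands clear of all this along the far edge and at both sides of the worktop.
- pan: Open stainless steel weighing pan, 210 g, six loose tomatoes on its floor. 66 mm wide outside (its y), 62 mm high, 3 mm sheet. Long sides and back (x = -45 mm) upright; the front end slopes out from x = 45 mm at the floor to a pouring lip at x = 88 mm at the rim. Tomatoes roll over the lip once it is tipped lip down by 65 to 75 degrees. Origin: on its underside, 45 mm ahead of the back; x to the lip, z up.
- pan_lip (a point): Middle of the pouring lip: the pan's front rim edge, 88 mm ahead of the pan's origin and 62 mm above its underside.
- jug: The blender's glass jug, standing loose on the worktop (about 0.95 kg): black round foot 100 mm across and 30 mm high, above it clear glass, round, widening from 100 to 122 mm across at the rim, 180 mm high, wall 4 mm, inner floor 35 mm above the worktop with a small blade in it. A black handle reaches out to 106 mm from the axis on the jug's +x side, between 45 and 171 mm high. Origin: centre of its underside; z is its axis.
- jug_mouth (a point): Centre of the jug's mouth, at rim height (180 mm above the worktop).
- lid: The jug's black round lid, lying loose in the jug's mouth at the start, about 110 g. Origin: centre of its underside. From there up: a plug 100 mm across and 12 mm high (inside the jug, about 7 mm play all round), a flange 128 mm across and 10 mm thick that lies on the rim, and a grey cap 42 mm across from 22 to 50 mm (52 mm to the top of a thin button) to hold it by. z is its axis.
- sauce_jar: Closed amber glass jar with a brass-coloured cap, 68 mm across, 80 mm high, a bystander on the board. Origin: centre of its underside.
- tumbler: Empty clear drinking glass, 72 mm across at the rim, 85 mm high, a bystander on the board. Origin: centre of its underside.
- oil_bottle: Tall green glass bottle, 66 mm across, 255 mm high, a bystander on the worktop between board and jug. Origin: centre of its underside.
- pepper_mill: Turned dark wooden pepper mill, 54 mm across at the foot, 170 mm high, a bystander on the worktop between board and jug. Origin: centre of its underside.
- tomato0: A cherry tomato, a ball of 26 mm, 12 g, in the weighing pan at the start. Origin: its centre.
- tomato1: A cherry tomato, a ball of 26 mm, 12 g, in the weighing pan at the start. Origin: its centre.
- tomato2: A cherry tomato, a ball of 26 mm, 12 g, in the weighing pan at the start. Origin: its centre.
- tomato3: A cherry tomato, a ball of 26 mm, 12 g, in the weighing pan at the start. Origin: its centre.
- tomato4: A cherry tomato, a ball of 26 mm, 12 g, in the weighing pan at the start. Origin: its centre.
- tomato5: A cherry tomato, a ball of 26 mm, 12 g, in the weighing pan at the start. Origin: its centre.
Mind the look-alikes: they are no part of the job. What is shaped like the pan but pink is not meant.

How it is judged:
By the outcome, as a careful person would: the job done as asked, in the order asked, and still so for the second after the job is handed in, with the robot touching nothing.
It also fails if it takes over 72 s, if anything falls off the work surface, if the arm or the gripper's body presses on something with over 40 N, if the wrist force passes 120 N, or if a joint passes its speed limit or range.

## Working session

There is one attempt and no reset: what is moved stays moved. The work goes in short steps, Python scripts to look and compute and a tool call to move; the robot and the scene stay as the last step left them, time stands still between calls to the robot, and variables do not carry over. Pictures are saved under pics/ and viewed, at most 10 in all, crops included, and the job is handed in when it is done.

Besides the shell and the picture viewer there is one more tool, called after ">>>" as a command line: name --pt "numbers of a row" for each row, then --argument value for the rest. play_rows: Moves the arm, as the interface text tells. Its arguments: {"type":"object","properties":{"increments":{"type":"array","items":{"type":"array","items":{"type":"number"}}},"squeeze":{"type":"number"}},"required":["increments"]}

```bash
mkdir -p pics; ls; cat > h.py <<'E'
import numpy as np, cv2, json
from cell import *
def cam(n):
    p=camera_params(n); f=240/np.tan(np.radians(p['fov_y'])/2)
    return p,f,np.array(p['world_to_cam'])
def cloud(n,d):
    p,f,W=cam(n); v,u=np.mgrid[0:480,0:640]
    P=np.stack([(u-p['cx'])/f*d,-(v-p['cy'])/f*d,-d,np.ones_like(d)],-1)
    return (P@np.linalg.inv(W).T)[...,:3]
E
python3 - <<'E'
from h import *
for n in ['side','top']:
    im,d=snapshot(n); cv2.imwrite(f'pics/{n}0.png',im); np.savez(f'{n}0.npz',im=im,d=d)
    p=camera_params(n); print(n,{k:(v if k!='world_to_cam' else np.round(v,3).tolist()) for k,v in p.items()})
    for q in ['pan','jug','lid','sauce_jar','tumbler','oil_bottle','pepper_mill','board']:
        print(q,[(np.round(r['bbox']).tolist(),round(r['conf'],2)) for r in find_in(q,n)][:3])
print(sense())
E
```

```text
pics
side {'fov_y': 53.72617022895835, 'cx': 321.4097860713343, 'cy': 240.8661254590706, 'world_to_cam': [[0.978, -0.209, 0.002, -0.472], [0.123, 0.582, 0.804, -0.135], [-0.169, -0.786, 0.594, -1.081], [0.0, 0.0, 0.0, 1.0]]}
pan [([275.0, 188.0, 49.0, 46.0], 0.89), ([228.0, 290.0, 71.0, 58.0], 0.71)]
jug [([340.0, 269.0, 75.0, 109.0], 0.61)]
lid [([344.0, 264.0, 74.0, 52.0], 0.66)]
sauce_jar [([274.0, 169.0, 26.0, 34.0], 0.8), ([346.0, 262.0, 71.0, 51.0], 0.63)]
tumbler [([342.0, 157.0, 22.0, 38.0], 0.77), ([340.0, 270.0, 79.0, 107.0], 0.63)]
oil_bottle [([259.0, 183.0, 32.0, 101.0], 0.9)]
pepper_mill [([362.0, 208.0, 24.0, 59.0], 0.9)]
board [([286.0, 182.0, 105.0, 59.0], 0.83)]
top {'fov_y': 51.66133527070268, 'cx': 315.3814856589277, 'cy': 245.80885685865638, 'world_to_cam': [[0.006, -0.999, 0.031, -0.042], [0.997, 0.008, 0.079, -0.499], [-0.079, 0.031, 0.996, -1.049], [0.0, 0.0, 0.0, 1.0]]}
pan [([170.0, 224.0, 60.0, 68.0], 0.82), ([356.0, 300.0, 40.0, 63.0], 0.7), ([216.0, 268.0, 9.0, 15.0], 0.52)]
jug []
lid [([416.0, 188.0, 65.0, 70.0], 0.95)]
sauce_jar []
tumbler [([105.0, 15
[... 293 characters left out ...]
        1.34801774e+00, -2.02821348e-01]), 'joint_vel': array([ 0.00260074, -0.00041811, -0.00201121,  0.00088138, -0.00088458,
       -0.00222928]), 'tau': array([ 6.12739932e-04, -4.45913386e+01, -2.90898567e+01, -2.44220446e-04,
        8.73101599e-04, -9.61507141e-06]), 'ee_pos': array([0.19415247, 0.51459582, 0.19451185]), 'orientation': array([[-9.35621295e-01,  3.53005371e-01,  5.29195600e-06],
       [ 3.53005370e-01,  9.35621295e-01, -2.40527993e-05],
       [-1.34420341e-05, -2.06362224e-05, -1.00000000e+00]]), 'wrist_force': array([ 0.29924225, -0.26570994, -0.5449338 ]), 'ft_torque': array([-0.02733037,  0.00386805,  0.02557153]), 'grip_force': 0.0, 'opening': 0.9956052156722934}
```

View pics/top0.png

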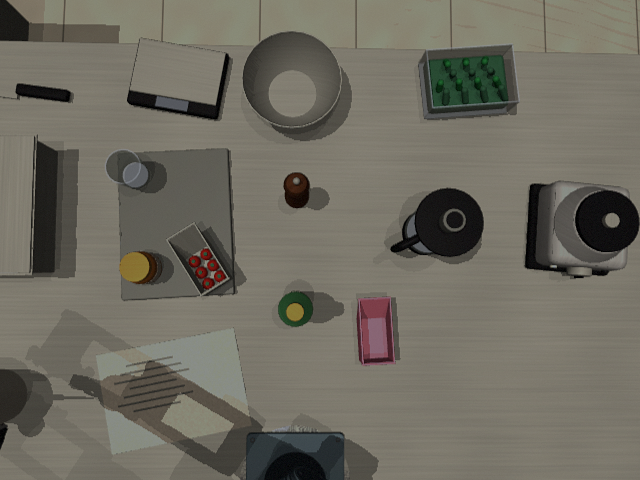

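View pics/side0.png

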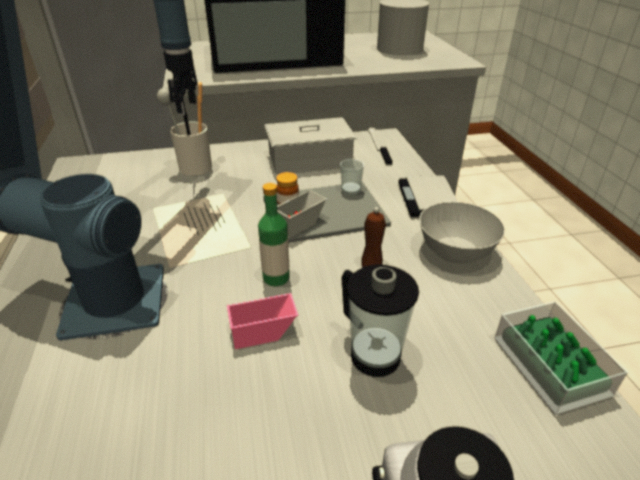

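The top view shows the lidded jug at (448,222), the steel pan with red tomatoes at (200,260) and the sauce jar at (138,266). It also shows the tumbler at (125,168), the mill at (296,188) and the bottle at (295,308).

There are two pan candidates: steel at (200,260), on the board and holding tomatoes, and pink at (376,330). The steel one is meant. For lids, (450,222) sits on the glass jug, while (605,220) sits on a fixed appliance. The jug's lid is meant.

```bash
python3 - <<'E'
from h import *
z=np.load('top0.npz'); im,d=z['im'],z['d']; C=cloud('top',d)
a=cv2.resize(im[205:305,110:240],None,fx=4,fy=4,interpolation=cv2.INTER_CUBIC)
b=cv2.resize(im[180:265,385:490],None,fx=3,fy=3,interpolation=cv2.INTER_CUBIC)
o=np.zeros((400,520+315,3),np.uint8); o[:,:520]=a; o[:255,520:]=b
cv2.imwrite('pics/crop1.png',cv2.resize(o[:,:],(800,383)))
def pts(u0,v0,u1,v1,lo,hi):
    P=C[v0:v1,u0:u1].reshape(-1,3); return P[(P[:,2]>lo)&(P[:,2]<hi)]
def circ(P):
    (x,y),r=cv2.minEnclosingCircle(P[:,:2].astype(np.float32)); return np.round([x,y,r,np.median(P[:,2]),len(P)],4)
print('flange',circ(pts(405,180,495,265,.185,.208)),'cap',circ(pts(405,180,495,265,.215,.245)))
print('handle',circ(pts(385,220,425,265,.1,.178)))
print('lidtop z',np.percentile(pts(405,180,495,265,.15,.26)[:,2],[50,90,97,99]))
print('worktop z',[C[v,u].round(4).tolist() for u,v in[(340,240),(260,240),(500,150),(300,400)]])
print('board z',[C[v,u].round(4).tolist() for u,v in[(200,180),(150,210),(170,280),(220,170)]])
B=pts(100,135,245,310,.008,.022); r=cv2.minAreaRect(B[:,:2].astype(np.float32)*1000); print('board',r,cv2.boxPoints(r).tolist())
for n,bx in dict(jar=(110,245,165,290,.06,.12),tumb=(95,140,155,200,.04,.12),bottle=(270,280,320,335,.1,.3),mill=(275,165,315,215,.05,.2)).items(): P=pts(*bx); print(n,circ(P),P[:,2].max())
R=pts(162,218,235,300,.068,.085); r=cv2.minAreaRect(R[:,:2].astype(np.float32)*1000); print('panrim',r,cv2.boxPoints(r).tolist(),len(R))
E
```

```text
flange [ 5.327e-01 -2.789e-01  6.430e-02  1.902e-01  3.256e+03] cap [ 5.321e-01 -2.797e-01  2.120e-02  2.192e-01  4.140e+02]
handle [ 5.055e-01 -2.200e-01  4.070e-02  1.620e-01  3.690e+02]
lidtop z [0.19032056 0.21624266 0.22015468 0.22152207]
worktop z [[0.5138, -0.0938, 0.0005], [0.5123, 0.0819, 0.0007], [0.7213, -0.4561, -0.001], [0.1682, -0.0085, -0.0025]]
board z [[0.6402, 0.2121, 0.0182], [0.5735, 0.3174, 0.0181], [0.4236, 0.2718, 0.0128], [0.6638, 0.1701, 0.014]]
board ((548.0048217773438, 264.7760925292969), (320.58026123046875, 241.53782653808594), 3.705829381942749) [[380.24407958984375, 374.93231201171875], [395.85565185546875, 133.8995361328125], [715.7655639648438, 154.619873046875], [700.1539916992188, 395.65264892578125]]
jar [4.495e-01 3.207e-01 3.370e-02 9.460e-02 9.690e+02] 0.1022621007317861
tumb [6.499e-01 3.492e-01 3.660e-02 7.840e-02 9.200e+02] 0.10475864541553104
bottle [3.712e-01 2.200e-03 3.320e-02 1.730e-01 9.870e+02] 0.2589828076879441
mill [6.106e-01 2.500e-03 2.570e-02 1.456e-01 6.030e+02] 0.17114013174258103
panrim ((466.8665466308594, 201.63003540039062), (137.45346069335938, 68.83377838134766), 32.43361282348633) [[390.4017333984375, 193.8186798095703], [427.31878662109375, 135.72206115722656], [543.3313598632812, 209.44139099121094], [506.414306640625, 267.53802490234375]] 602
```

View pics/crop1.png

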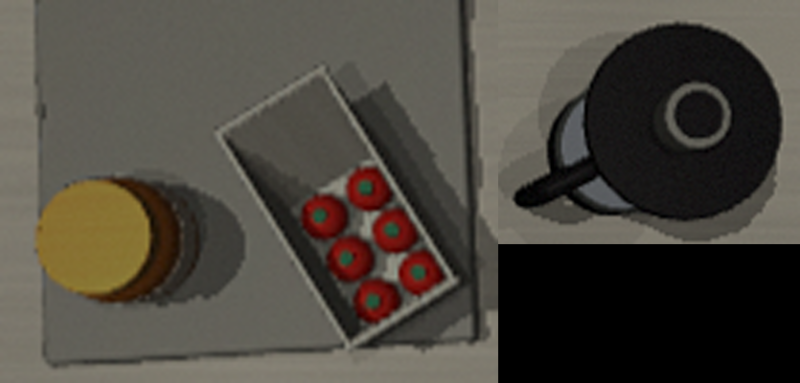

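The pan's lip is the empty sloping end, which points to world (+x,+y) at about 32°. The crop confirms the steel pan with six tomatoes and the lid on the glass jug. I'll move towards the lid first.

>>> play_rows --pt "0 0 0 -33 -13 -17 1" --pt "0 0 0 -66 -25 -34 1" --pt "0 0 0 -98 -38 -51 1" --pt "0 0 0 -130 -50 -68 1" --pt "0 0 0 -162 -63 -85 1" --pt "0 0 0 -194 -75 -102 1" --pt "0 0 0 -226 -88 -119 1" --pt "0 0 0 -258 -100 -135 1" --pt "0 0 0 -288 -126 -135 1" --pt "0 0 0 -318 -152 -135 1" --pt "0 0 0 -348 -178 -135 1" --pt "0 0 0 -378 -205 -135 1"

```text
t: 1.9
ee_pos: [0.4761, 0.1877, 0.3297]
orientation: [[-0.936, 0.353, 0.001], [0.353, 0.936, 0.0], [-0.0, 0.0, -1.0]]
wrist_force: [0.5, 0.2, -0.2]
opening: 1.002
grip_force: 0.0
```

```bash
cat >> h.py <<'E'
def log():
    s=sense()
    with open('log.jsonl','a') as f: f.write(json.dumps([list(map(float,s['q'])),list(map(float,s['ee_pos'])),s['orientation'].tolist()])+'\n')
    return s
def show():
    s=log(); print('t %.2f'%s['t'],'q',s['q'].round(3),'p',s['ee_pos'].round(4),'F',s['wrist_force'].round(1),'M',s['ft_torque'].round(2),'g',round(s['grip_force'],1),'o',round(s['opening'],3)); print(s['orientation'].round(3).tolist()); return s
E
python3 -c "
from h import *
s=show(); R=s['orientation']
for w in [(.5325,-.2795,.26),(.5325,-.2795,.196)]: print(w,(R.T@(np.array(w)-s['ee_pos'])*1000).round(1))"
```

```text
t 1.90 q [ 0.157  0.132  1.37   0.     1.639 -1.053] p [0.4761 0.1877 0.3297] F [ 0.5  0.2 -0.2] M [-0.01 -0.01 -0.01] g 0.0 o 1.002
[[-0.936, 0.353, 0.001], [0.353, 0.936, 0.0], [-0.0, 0.0, -1.0]]
(0.5325, -0.2795, 0.26) [-217.5 -417.3   69.7]
(0.5325, -0.2795, 0.196) [-217.5 -417.3  133.7]
```

>>> play_rows --pt "0 0 0 -18 -35 0 1" --pt "0 0 0 -36 -70 0 1" --pt "0 0 0 -54 -105 0 1" --pt "0 0 0 -73 -140 0 1" --pt "0 0 0 -91 -175 0 1" --pt "0 0 0 -109 -209 10 1" --pt "0 0 0 -127 -244 22 1" --pt "0 0 0 -145 -279 34 0.9" --pt "0 0 0 -163 -313 46 0.8" --pt "0 0 0 -181 -348 56 0.75" --pt "0 0 0 -199 -383 64 0.75" --pt "0 0 0 -217 -417 70 0.75"

```text
t: 2.9
ee_pos: [0.5308, -0.2793, 0.2585]
orientation: [[-0.935, 0.353, -0.001], [0.353, 0.935, 0.001], [0.001, 0.0, -1.0]]
wrist_force: [0.3, 0.3, 0.6]
opening: 0.749
grip_force: 0.0
```

>>> play_rows --pt "0 0 0 0 0 0 0.75" --pt "0 0 0 0 0 10 0.75" --pt "0 0 0 0 0 20 0.75"

```text
t: 3.15
ee_pos: [0.5313, -0.2774, 0.239]
orientation: [[-0.935, 0.354, 0.001], [0.354, 0.935, 0.0], [-0.001, 0.0, -1.0]]
wrist_force: [-0.4, -0.1, -0.9]
opening: 0.749
grip_force: 0.0
```

```bash
python3 -c "
from h import *
s=show(); R=s['orientation']
im,d=snapshot('side'); cv2.imwrite('pics/s1.png',cv2.resize(im[180:400,260:480],(660,660))[:600])
C=cloud('side',d)
P=C[255:330,330:425].reshape(-1,3)
for lo,hi in [(.184,.194),(.21,.222)]:
  Q=P[(P[:,2]>lo)&(P[:,2]<hi)]; print(len(Q),cv2.minEnclosingCircle(Q[:,:2].astype(np.float32)))
for w in [(.5325,-.2795,.195)]: print(w,(R.T@(np.array(w)-s['ee_pos'])*1000).round(1))"
```

```text
t 3.15 q [-0.667  0.324  1.337  0.     1.48  -1.877] p [ 0.5313 -0.2774  0.239 ] F [-0.4 -0.1 -0.9] M [ 0.01  0.07 -0.07] g 0.0 o 0.749
[[-0.935, 0.354, 0.001], [0.354, 0.935, 0.0], [-0.001, 0.0, -1.0]]
2354 ((0.5335952043533325, -0.2813071608543396), 0.0653698667883873)
353 ((0.5326390266418457, -0.2809178829193115), 0.021938461810350418)
(0.5325, -0.2795, 0.195) [-1.8 -1.5 44. ]
```

View pics/s1.png

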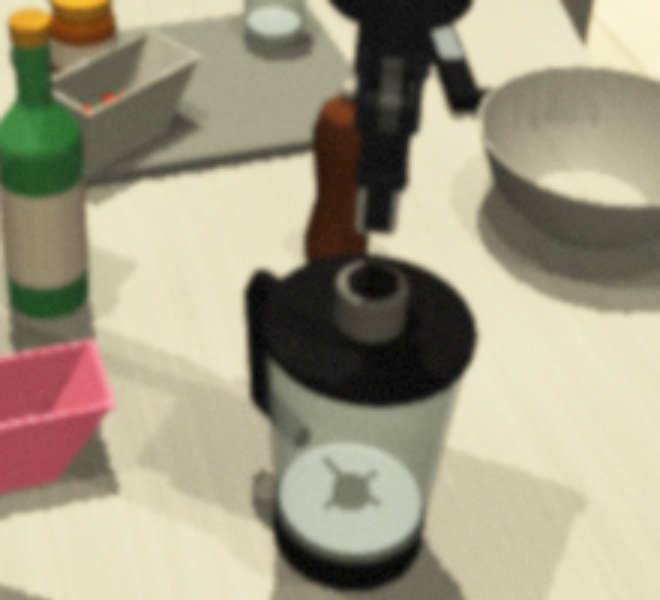

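The side view shows the cap at crop (372,300) below the open fingers, whose tips are near (380,225) and (468,105). I'll check the projection of the TCP against that.

```bash
cat >> h.py <<'E'
def proj(n,X):
    p,f,W=cam(n); c=W[:3,:3]@np.asarray(X)+W[:3,3]; return np.round([p['cx']+f*c[0]/-c[2],p['cy']-f*c[1]/-c[2]],1)
E
python3 -c "
from h import *
s=sense();R=s['orientation'];p=s['ee_pos']
for k in (-.032,0,.032): print(k,(proj('side',p+R[:,1]*k-R[:,2]*.006)-[260,180])*3)
print((proj('side',[.5325,-.28,.218])-[260,180])*3)
im,d=snapshot('top');C=cloud('top',d)
P=C[150:300,380:520].reshape(-1,3);Q=P[(P[:,2]>.25)&(P[:,2]<.33)];print(len(Q),Q.mean(0),Q.min(0),Q.max(0))
"
```

```text
-0.032 [365.1 281.1]
0 [367.8 245.1]
0.032 [370.5 211.2]
[370.5 281.7]
104 [ 0.53649141 -0.23994626  0.31399361] [ 0.49808291 -0.32903094  0.28053547] [ 0.55522093 -0.21191066  0.32997109]
```

```bash
python3 -c "
from h import *
im,d=snapshot('side'); C=cloud('side',d)
cv2.imwrite('pics/s2.png',cv2.resize(im[60:330,300:540],None,fx=2.2,fy=2.2,interpolation=cv2.INTER_CUBIC))
for u,v in [(383,250),(385,245),(385,235),(385,225),(385,210),(412,205),(415,215),(410,195),(405,190)]: print(u,v,C[v,u].round(3))
for k in np.arange(190,262,6): print(k,C[k,387].round(3))
"
```

```text
383 250 [ 0.512 -0.318  0.302]
385 245 [ 0.516 -0.315  0.309]
385 235 [ 0.51  -0.326  0.337]
385 225 [ 0.505 -0.335  0.362]
385 210 [ 0.504 -0.33   0.385]
412 205 [0.795 0.211 0.023]
415 215 [0.792 0.175 0.012]
410 195 [0.808 0.262 0.025]
405 190 [0.803 0.292 0.026]
190 [ 0.514 -0.307  0.403]
196 [ 0.513 -0.31   0.395]
202 [ 0.514 -0.311  0.385]
208 [ 0.509 -0.326  0.385]
214 [ 0.505 -0.338  0.383]
220 [ 0.506 -0.338  0.372]
226 [ 0.508 -0.336  0.36 ]
232 [ 0.518 -0.312  0.332]
238 [ 0.511 -0.332  0.336]
244 [ 0.518 -0.317  0.312]
250 [ 0.519 -0.319  0.302]
256 [ 0.52  -0.318  0.289]
```

View pics/s2.png

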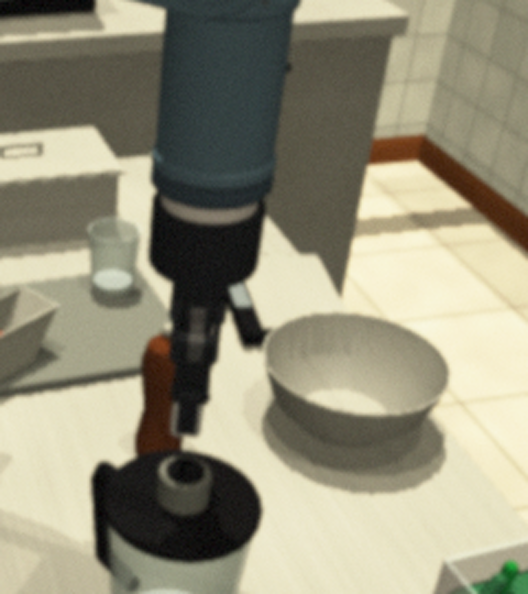

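```bash
python3 -c "
from h import *
print('start TCP in side',proj('side',[.194,.515,.208]),'z+.04',proj('side',[.194,.515,.248]), 'top',proj('top',[.194,.515,.208]))
z=np.load('side0.npz');a=cv2.resize(z['im'][20:150,130:250],None,fx=3,fy=3)
im,d=snapshot('top');b=im[120:320,350:560];b=cv2.resize(b,(410,390))
cv2.imwrite('pics/c3.png',np.hstack([a,b]))
print('now top',proj('top',[.5313,-.2774,.239]))
z=z['d'];C=cloud('side',z)
for v in range(70,112,4): print(v,[C[v,u].round(3).tolist() for u in (184,190)])
"
```

```text
start TCP in side [189.1 120.2] z+.04 [186.8 107. ] top [ -8.5 413.6]
now top [456.5 218.3]
70 [[0.205, 0.484, 0.361], [0.217, 0.562, 0.338]]
74 [[0.202, 0.507, 0.344], [0.217, 0.523, 0.338]]
78 [[0.201, 0.494, 0.337], [0.216, 0.517, 0.329]]
82 [[0.2, 0.485, 0.329], [0.213, 0.531, 0.314]]
86 [[0.198, 0.483, 0.319], [0.21, 0.558, 0.294]]
90 [[0.197, 0.471, 0.312], [0.208, 0.564, 0.28]]
94 [[0.155, 1.014, 0.118], [0.206, 0.558, 0.27]]
98 [[0.152, 1.023, 0.1], [0.204, 0.554, 0.26]]
102 [[0.149, 1.027, 0.082], [0.203, 0.554, 0.248]]
106 [[0.182, 0.572, 0.231], [0.169, 1.025, 0.065]]
110 [[0.189, 0.466, 0.258], [0.167, 1.02, 0.051]]
```

View pics/c3.png

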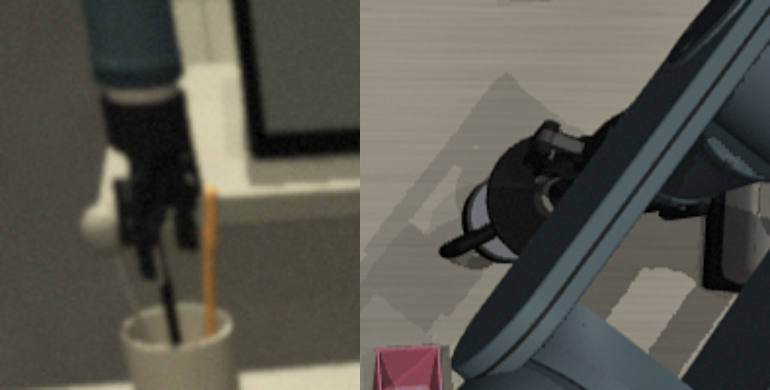

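Picture and reported TCP disagree on finger-tip height by about 35 mm, while xy agrees. I'll descend to the planned height and check with the close.

>>> play_rows --pt "0 0 0 0 -1 10 0.75" --pt "0 0 0 -1 -1 20 0.75" --pt "0 0 0 -1 -1 28 0.75" --pt "0 0 0 -1 -1 36 0.75" --pt "0 0 0 -1 -1 42 0.75" --pt "0 0 0 -1 -1 42 0.75"

```text
t: 3.85
ee_pos: [0.531, -0.278, 0.1954]
orientation: [[-0.936, 0.353, -0.003], [0.353, 0.936, 0.002], [0.003, 0.001, -1.0]]
wrist_force: [-0.3, 0.1, -0.8]
opening: 0.752
grip_force: 0.0
```

```bash
python3 -c "
from h import *
s=show()
im,d=snapshot('side'); C=cloud('side',d)
cv2.imwrite('pics/s4.png',cv2.resize(im[190:330,320:470],None,fx=4,fy=4,interpolation=cv2.INTER_CUBIC))
for v in range(240,290,4): print(v,C[v,384].round(3))
"
```

```text
t 3.85 q [-0.668  0.349  1.407 -0.     1.389 -1.878] p [ 0.531  -0.278   0.1954] F [-0.3  0.1 -0.8] M [-0.03  0.01  0.03] g 0.0 o 0.752
[[-0.936, 0.353, -0.003], [0.353, 0.936, 0.002], [0.003, 0.001, -1.0]]
240 [ 0.504 -0.339  0.338]
244 [ 0.505 -0.338  0.33 ]
248 [ 0.507 -0.335  0.32 ]
252 [ 0.507 -0.337  0.313]
256 [ 0.514 -0.321  0.292]
260 [ 0.51  -0.332  0.293]
264 [ 0.509 -0.336  0.289]
268 [ 0.516 -0.321  0.268]
272 [ 0.516 -0.323  0.261]
276 [ 0.518 -0.32   0.25 ]
280 [ 0.528 -0.297  0.219]
284 [ 0.528 -0.3    0.213]
288 [ 0.528 -0.301  0.205]
```

View pics/s4.png

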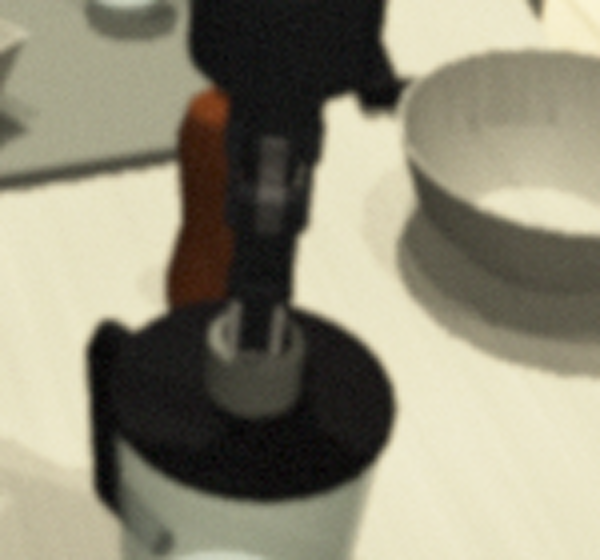

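>>> play_rows --pt "0 0 0 0 0 0 0.6" --pt "0 0 0 0 0 0 0.5" --pt "0 0 0 0 0 0 0.4" --pt "0 0 0 0 0 0 0.4" --pt "0 0 0 0 0 0 0.4" --squeeze 30

```text
t: 4.32
ee_pos: [0.532, -0.2788, 0.1979]
orientation: [[-0.936, 0.353, 0.001], [0.353, 0.936, -0.0], [-0.001, -0.0, -1.0]]
wrist_force: [0.2, -0.8, -0.8]
opening: 0.401
grip_force: 0.0
```

```bash
python3 -c "
from h import *
s=show()
im,d=snapshot('side'); C=cloud('side',d); np.savez('s5.npz',im=im,d=d)
cv2.imwrite('pics/s5.png',cv2.resize(im[190:330,320:470],None,fx=4,fy=4,interpolation=cv2.INTER_CUBIC))
for v in range(256,296,4): print(v,C[v,384].round(3))
"
```

```text
t 4.32 q [-0.668  0.347  1.403 -0.     1.39  -1.878] p [ 0.532  -0.2788  0.1979] F [ 0.2 -0.8 -0.8] M [0.04 0.01 0.07] g 0.0 o 0.401
[[-0.936, 0.353, 0.001], [0.353, 0.936, -0.0], [-0.001, -0.0, -1.0]]
256 [ 0.514 -0.32   0.292]
260 [ 0.514 -0.322  0.285]
264 [ 0.521 -0.306  0.263]
268 [ 0.522 -0.307  0.255]
272 [ 0.522 -0.307  0.246]
276 [ 0.53  -0.288  0.221]
280 [ 0.527 -0.298  0.22 ]
284 [ 0.527 -0.302  0.215]
288 [ 0.528 -0.3    0.204]
292 [ 0.528 -0.302  0.197]
```

View pics/s5.png

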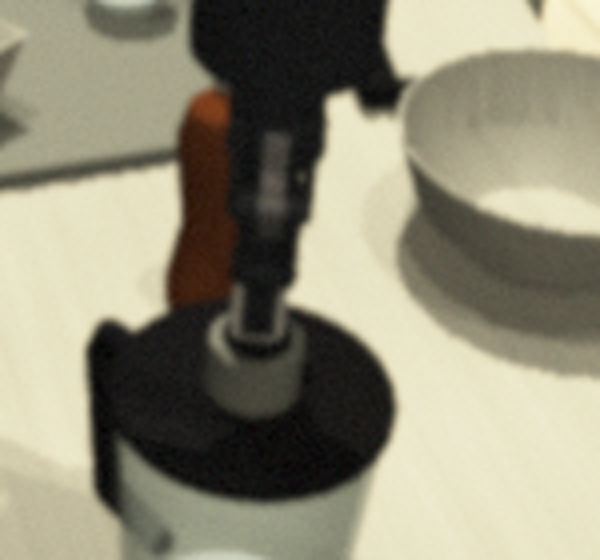

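The close to 0.4 met nothing, so the fingers really are about 40 mm above the reported TCP. I'll descend further in small steps at opening 0.65 and watch the force.

>>> play_rows --pt "0 0 0 0 0 0 0.68" --pt "0 0 0 0 0 0 0.68" --pt "0 0 0 0 0 0 0.68" --pt "0 0 0 0 0 0 0.68" --pt "0 0 0 0 0 7 0.68" --pt "0 0 0 0 0 14 0.68" --pt "0 0 0 0 0 20 0.68" --pt "0 0 0 0 0 26 0.68" --pt "0 0 0 0 0 30 0.68" --pt "0 0 0 0 0 33 0.68" --pt "0 0 0 0 0 33 0.68" --pt "0 0 0 0 0 33 0.68"

```text
t: 5.37
ee_pos: [0.5318, -0.2787, 0.1644]
orientation: [[-0.936, 0.353, -0.0], [0.353, 0.936, 0.0], [0.0, 0.0, -1.0]]
wrist_force: [0.3, 0.2, -0.1]
opening: 0.678
grip_force: 0.0
```

```bash
python3 -c "
from h import *
s=show()
im,d=snapshot('side'); C=cloud('side',d); np.savez('s6.npz',im=im,d=d)
for v in range(256,312,3): print(v,[C[v,u].round(3).tolist() for u in (378,384,390)])
"
```

```text
t 5.37 q [-0.668  0.369  1.454  0.     1.318 -1.878] p [ 0.5318 -0.2787  0.1644] F [ 0.3  0.2 -0.1] M [-0.02 -0.04  0.03] g 0.0 o 0.678
[[-0.936, 0.353, -0.0], [0.353, 0.936, 0.0], [0.0, 0.0, -1.0]]
256 [[0.498, -0.337, 0.308], [0.506, -0.34, 0.308], [0.515, -0.342, 0.308]]
259 [[0.498, -0.337, 0.301], [0.506, -0.341, 0.303], [0.515, -0.343, 0.303]]
262 [[0.499, -0.335, 0.294], [0.507, -0.34, 0.296], [0.295, -0.87, 0.752]]
265 [[0.5, -0.336, 0.288], [0.51, -0.335, 0.286], [0.516, -0.344, 0.292]]
268 [[0.5, -0.336, 0.282], [0.509, -0.338, 0.283], [0.517, -0.342, 0.284]]
271 [[0.501, -0.334, 0.275], [0.51, -0.338, 0.276], [0.518, -0.341, 0.278]]
274 [[0.502, -0.333, 0.268], [0.513, -0.33, 0.263], [0.519, -0.341, 0.271]]
277 [[0.503, -0.331, 0.259], [0.512, -0.336, 0.262], [0.52, -0.34, 0.264]]
280 [[0.513, -0.308, 0.232], [0.513, -0.334, 0.254], [0.521, -0.339, 0.257]]
283 [[0.514, -0.307, 0.224], [0.519, -0.321, 0.235], [0.538, -0.299, 0.213]]
286 [[0.513, -0.309, 0.219], [0.52, -0.318, 0.226], [0.539, -0.3, 0.206]]
289 [[0.512, -0.314, 0.217], [0.521, -0.319, 0.219], [0.54, -0.297, 0.197]]
292 [[0.52, -0.295, 0.192], [0.524, -0.313, 0.207], [0.541, -0.298, 0.19]]
295 [[0.518, -0.301, 0.19], [0.528, -0.304, 0.191], [0.539, -0.304, 0.189]]
298 [[0.516, -0.309, 0.191], [0.525, -0.311, 0.191], [0.536, -0.312, 0.19]]
301 [[0.514, -0.314, 0.189], [0.524, -0.317, 0.19], [0.534, -0.319, 0.19]]
304 [[0.511, -0.323, 0.191], [0.522, -0.323, 0.189], [0.532, -0.325, 0.189]]
307 [[0.509, -0.33, 0.191], [0.519, -0.332, 0.191], [0.529, -0.333, 0.19]]
310 [[0.507, -0.337, 0.191], [0.517, -0.337, 0.19], [0.526, -0.341, 0.191]]
```

>>> play_rows --pt "0 0 0 0 0 4 0.68" --pt "0 0 0 0 0 8 0.68" --pt "0 0 0 0 0 10 0.68" --pt "0 0 0 0 0 10 0.68"

```text
t: 5.75
ee_pos: [0.5314, -0.2784, 0.1537]
orientation: [[-0.936, 0.353, -0.001], [0.353, 0.936, 0.001], [0.001, 0.0, -1.0]]
wrist_force: [-0.2, -0.7, 0.9]
opening: 0.679
grip_force: 0.0
```

>>> play_rows --pt "0 0 0 0 0 0 0.55" --pt "0 0 0 0 0 0 0.4" --pt "0 0 0 0 0 0 0.35" --pt "0 0 0 0 0 0 0.35" --pt "0 0 0 0 0 0 0.35" --pt "0 0 0 0 0 0 0.35" --squeeze 40

```text
t: 6.25
ee_pos: [0.5321, -0.2788, 0.1548]
orientation: [[-0.936, 0.353, 0.001], [0.353, 0.936, -0.0], [-0.001, -0.0, -1.0]]
wrist_force: [1.6, -0.7, 1.3]
opening: 0.479
grip_force: 40.5
```

```bash
python3 -c "
from h import *
s=show()
im,d=snapshot('side'); C=cloud('side',d); np.savez('s7.npz',im=im,d=d)
for v in range(274,310,3): print(v,[C[v,u].round(3).tolist() for u in (378,384,390)])
"
```

```text
t 6.25 q [-0.668  0.376  1.468  0.     1.297 -1.878] p [ 0.5321 -0.2788  0.1548] F [ 1.6 -0.7  1.3] M [-0.1  -0.13 -0.03] g 40.5 o 0.479
[[-0.936, 0.353, 0.001], [0.353, 0.936, -0.0], [-0.001, -0.0, -1.0]]
274 [[0.503, -0.33, 0.265], [0.511, -0.335, 0.268], [0.52, -0.337, 0.268]]
277 [[0.505, -0.328, 0.257], [0.516, -0.324, 0.251], [0.522, -0.335, 0.26]]
280 [[0.507, -0.324, 0.246], [0.516, -0.326, 0.246], [0.523, -0.334, 0.252]]
283 [[0.516, -0.301, 0.218], [0.524, -0.307, 0.222], [0.526, -0.329, 0.241]]
286 [[0.517, -0.3, 0.21], [0.523, -0.312, 0.22], [0.539, -0.298, 0.205]]
289 [[0.515, -0.307, 0.211], [0.523, -0.312, 0.213], [0.54, -0.298, 0.197]]
292 [[0.516, -0.306, 0.202], [0.524, -0.311, 0.205], [0.541, -0.298, 0.191]]
295 [[0.519, -0.299, 0.189], [0.528, -0.304, 0.192], [0.538, -0.307, 0.192]]
298 [[0.515, -0.31, 0.192], [0.526, -0.311, 0.191], [0.536, -0.312, 0.19]]
301 [[0.513, -0.316, 0.191], [0.523, -0.318, 0.191], [0.534, -0.319, 0.19]]
304 [[0.511, -0.323, 0.191], [0.521, -0.325, 0.191], [0.53, -0.328, 0.192]]
307 [[0.509, -0.329, 0.19], [0.519, -0.332, 0.191], [0.529, -0.333, 0.19]]
```

The lid is gripped: opening 0.48 is about 41 mm, matching the 42 mm cap. Next I'll lift it and carry it over.

>>> play_rows --pt "0 0 0 0 0 -6 0.35" --pt "0 0 0 0 0 -16 0.35" --pt "0 0 0 0 0 -30 0.35" --pt "0 0 0 0 0 -46 0.35" --pt "0 0 0 1 6 -60 0.35" --pt "0 0 0 3 20 -68 0.35" --pt "0 0 0 7 42 -70 0.35" --pt "0 0 0 12 70 -70 0.35" --pt "0 0 0 16 100 -70 0.35" --pt "0 0 0 21 130 -70 0.35" --pt "0 0 0 26 160 -70 0.35" --pt "0 0 0 31 190 -70 0.35" --squeeze 40

```text
t: 7.3
ee_pos: [0.5697, -0.0874, 0.2248]
orientation: [[-0.936, 0.353, -0.0], [0.353, 0.936, 0.001], [0.0, 0.0, -1.0]]
wrist_force: [0.6, -0.4, -1.6]
opening: 0.478
grip_force: 40.6
```

>>> play_rows --pt "0 0 0 5 30 0 0.35" --pt "0 0 0 10 62 0 0.35" --pt "0 0 0 15 94 0 0.35" --pt "0 0 0 20 126 0 0.35" --pt "0 0 0 25 158 0 0.35" --pt "0 0 0 30 190 0 0.35" --pt "0 0 0 35 222 0 0.35" --pt "0 0 0 40 254 0 0.35" --pt "0 0 0 45 280 0 0.35" --pt "0 0 0 49 300 0 0.35" --pt "0 0 0 50 314 0 0.35" --pt "0 0 0 51 318 0 0.35"

```text
t: 8.3
ee_pos: [0.634, 0.2286, 0.2243]
orientation: [[-0.937, 0.35, -0.0], [0.35, 0.937, 0.001], [0.001, 0.001, -1.0]]
wrist_force: [-1.4, 0.0, -1.5]
opening: 0.476
grip_force: 40.6
```

```bash
python3 -c "
from h import *
s=show()
im,d=snapshot('side'); C=cloud('side',d)
im,d=snapshot('top'); D=cloud('top',d)
for n,C in (('s',C),('t',D)):
  P=C.reshape(-1,3); m=(abs(P[:,0]-.635)<.09)&(abs(P[:,1]-.225)<.09)
  for lo,hi in [(.225,.25),(.25,.262),(.27,.29)]:
    Q=P[m&(P[:,2]>lo)&(P[:,2]<hi)]
    if len(Q)>5: print(n,lo,len(Q),Q[:,:2].min(0),Q[:,:2].max(0),np.median(Q[:,2]))
"
```

```text
t 8.30 q [ 1.800e-01  4.710e-01  1.152e+00  1.000e-03  1.519e+00 -1.033e+00] p [0.634  0.2286 0.2243] F [-1.4  0.  -1.5] M [-0.03  0.05  0.07] g 40.6 o 0.476
[[-0.937, 0.35, -0.0], [0.35, 0.937, 0.001], [0.001, 0.001, -1.0]]
s 0.225 63 [0.58748741 0.16860228] [0.66754697 0.21692549] 0.2417325037030872
s 0.25 711 [0.57113651 0.16070193] [0.69896678 0.29097171] 0.26017793304198705
s 0.27 133 [0.61349606 0.19302697] [0.65517801 0.24297976] 0.28167372175757055
t 0.25 1833 [0.57138016 0.16338631] [0.69863193 0.24891645] 0.2599472578351153
t 0.27 121 [0.61456071 0.2031746 ] [0.62873218 0.24255902] 0.2866919853217186
```

>>> play_rows --pt "0 0 0 0 0 10 0.35" --pt "0 0 0 0 0 30 0.35" --pt "0 0 0 0 0 55 0.35" --pt "0 0 0 0 0 80 0.35" --pt "0 0 0 0 0 105 0.35" --pt "0 0 0 0 0 130 0.35" --pt "0 0 0 0 0 155 0.35" --pt "0 0 0 0 0 175 0.35" --pt "0 0 0 0 0 192 0.35" --pt "0 0 0 0 0 204 0.35" --pt "0 0 0 0 0 212 0.35" --pt "0 0 0 0 0 214 0.35"

```text
t: 9.4
ee_pos: [0.6335, 0.2243, 0.0089]
orientation: [[-0.935, 0.354, -0.002], [0.354, 0.935, -0.001], [0.002, -0.001, -1.0]]
wrist_force: [0.3, -0.3, -1.6]
opening: 0.473
grip_force: 40.6
```

>>> play_rows --pt "0 0 0 0 0 1 0.35" --pt "0 0 0 0 0 2 0.35" --pt "0 0 0 0 0 3 0.35" --pt "0 0 0 0 0 4 0.35" --pt "0 0 0 0 0 5 0.35" --pt "0 0 0 0 0 5 0.35"

```text
t: 9.9
ee_pos: [0.6345, 0.2257, 0.0058]
orientation: [[-0.936, 0.353, 0.0], [0.353, 0.936, 0.0], [-0.0, 0.0, -1.0]]
wrist_force: [0.4, 0.4, -1.9]
opening: 0.48
grip_force: 40.6
```

>>> play_rows --pt "0 0 0 0 0 1 0.35" --pt "0 0 0 0 0 2 0.35" --pt "0 0 0 0 0 2 0.35"

```text
t: 10.15
ee_pos: [0.6343, 0.2256, 0.0033]
orientation: [[-0.936, 0.353, -0.0], [0.353, 0.936, -0.0], [0.0, -0.0, -1.0]]
wrist_force: [-1.1, 0.1, -1.2]
opening: 0.483
grip_force: 40.6
```

```bash
python3 -c "
from h import *
s=show()
im,d=snapshot('side'); P=cloud('side',d).reshape(-1,3)
Q=P[(abs(P[:,0]-.635)<.07)&(abs(P[:,1]-.225)<.07)]
Q=Q[(Q[:,2]>.025)&(Q[:,2]<.05)]; print(np.percentile(Q[:,2],[20,50,70,80,90]))
Q=Q[abs(Q[:,2]-np.median(Q[:,2]))<.003]; print(np.linalg.lstsq(np.c_[Q[:,:2],np.ones(len(Q))],Q[:,2],rcond=None)[0])
"
```

```text
t 10.15 q [ 0.176  0.639  1.43  -0.     1.073 -1.034] p [0.6343 0.2256 0.0033] F [-1.1  0.1 -1.2] M [-0.02  0.01 -0.01] g 40.6 o 0.483
[[-0.936, 0.353, -0.0], [0.353, 0.936, -0.0], [0.0, -0.0, -1.0]]
[0.03791378 0.03939098 0.04040028 0.04095894 0.04169692]
[ 0.00101239 -0.00132031  0.03912124]
```

>>> play_rows --pt "0 0 0 0 0 1 0.35" --pt "0 0 0 0 0 1 0.35" --pt "0 0 0 0 0 1 0.35"

```text
t: 10.45
ee_pos: [0.6344, 0.2255, 0.0024]
orientation: [[-0.936, 0.353, -0.0], [0.353, 0.936, -0.0], [0.0, -0.0, -1.0]]
wrist_force: [0.2, 0.1, 0.2]
opening: 0.482
grip_force: 40.6
```

>>> play_rows --pt "0 0 0 0 0 1 0.35" --pt "0 0 0 0 0 1 0.35" --pt "0 0 0 0 0 1 0.35"

```text
t: 10.7
ee_pos: [0.6345, 0.2256, 0.0015]
orientation: [[-0.936, 0.353, 0.0], [0.353, 0.936, 0.0], [-0.0, 0.0, -1.0]]
wrist_force: [-0.4, 0.2, -0.7]
opening: 0.48
grip_force: 40.8
```

>>> play_rows --pt "0 0 0 0 0 1 0.35" --pt "0 0 0 0 0 1 0.35" --pt "0 0 0 0 0 1 0.35"

```text
t: 10.95
ee_pos: [0.6346, 0.2256, 0.0015]
orientation: [[-0.936, 0.353, 0.001], [0.353, 0.936, 0.0], [-0.001, 0.0, -1.0]]
wrist_force: [-3.4, -0.9, 5.7]
opening: 0.478
grip_force: 41.3
```

```bash
python3 -c "
from h import *
s=show()
for i in range(4): snapshot('top'); print(sense()['wrist_force'].round(1))
"
```

```text
t 10.95 q [ 0.176  0.641  1.431 -0.     1.069 -1.034] p [0.6346 0.2256 0.0015] F [-3.4 -0.9  5.7] M [-0.14  0.33  0.02] g 41.3 o 0.478
[[-0.936, 0.353, 0.001], [0.353, 0.936, 0.0], [-0.001, 0.0, -1.0]]
[-2.4 -1.2  6.3]
[-2.2 -0.1  6. ]
[-2.  -0.6  4.5]
[-2.7 -0.4  6.1]
```

The lid is seated, with about 6 N of contact. Now I'll release it and rise.

>>> play_rows --pt "0 0 0 0 0 -1 0.5" --pt "0 0 0 0 0 -1 0.65" --pt "0 0 0 0 0 -1 0.72" --pt "0 0 0 0 0 -1 0.72" --pt "0 0 0 0 0 -6 0.72" --pt "0 0 0 0 0 -20 0.72" --pt "0 0 0 0 0 -50 0.72" --pt "0 0 0 0 0 -85 0.8" --pt "0 0 0 0 0 -120 1" --pt "0 0 0 0 0 -155 1" --pt "0 0 0 0 0 -190 1" --pt "0 0 0 0 0 -220 1"

```text
t: 12.15
ee_pos: [0.6347, 0.2256, 0.2238]
orientation: [[-0.936, 0.353, 0.002], [0.353, 0.936, 0.0], [-0.002, 0.001, -1.0]]
wrist_force: [0.9, 0.3, -0.1]
opening: 1.0
grip_force: 0.0
```

>>> play_rows --pt "0.1 0 0 0 0 -5 1" --pt "0.2 0.05 0 0 0 -10 1" --pt "0.3 0.1 0 0 0 -10 1" --pt "0.35 0.2 0 0 0 -10 1" --pt "0.35 0.3 0 0 0 -10 1" --pt "0.35 0.3 0 0 0 -10 1"

```text
t: 12.65
ee_pos: [0.6359, 0.224, 0.2226]
orientation: [[-0.871, 0.282, -0.402], [0.389, 0.896, -0.214], [0.3, -0.343, -0.89]]
wrist_force: [2.1, -0.3, -3.7]
opening: 1.0
grip_force: 0.0
```

```bash
python3 -c "
from h import *
s=show()
im,d=snapshot('side'); C=cloud('side',d); np.savez('s8.npz',im=im,d=d,p=s['ee_pos'],R=s['orientation'])
P=C.reshape(-1,3);Q=P[(abs(P[:,0]-.635)<.07)&(abs(P[:,1]-.225)<.07)]
F=Q[(Q[:,2]>.033)&(Q[:,2]<.043)]; print(len(F),np.median(F,0),F.min(0),F.max(0))
K=Q[(Q[:,2]>.055)&(Q[:,2]<.07)]; print(len(K),cv2.minEnclosingCircle(K[:,:2].astype(np.float32)),np.median(K[:,2]))
# gripper tips in tool frame
T=(P-s['ee_pos'])@s['orientation']; m=(abs(T[:,0])<.03)&(abs(T[:,1])<.07)&(T[:,2]>-.12)&(T[:,2]<.05)
for a,b in [(-.07,-.03),(.03,.07)]:
  G=T[m&(T[:,1]>a)&(T[:,1]<b)]; print(a,len(G),np.percentile(G[:,2],[50,90,97,100]).round(3),np.median(G,0).round(3))
print(proj('side',s['ee_pos']))
"; cat log.jsonl | wc -l
```

```text
t 12.65 q [ 0.24   0.885  0.521 -0.139  2.191 -1.023] p [0.6359 0.224  0.2226] F [ 2.1 -0.3 -3.7] M [ 0.11 -0.29 -0.02] g 0.0 o 1.0
[[-0.871, 0.282, -0.402], [0.389, 0.896, -0.214], [0.3, -0.343, -0.89]]
638 [0.62082363 0.21129389 0.03782853] [0.57257756 0.15895637 0.03305024] [0.69967729 0.28662807 0.0429238 ]
134 ((0.6358835697174072, 0.22619664669036865), 0.024172445759177208) 0.06547568154293792
-0.07 234 [-0.083 -0.058 -0.054 -0.051] [ 0.    -0.052 -0.083]
0.03 12 [-0.083 -0.065 -0.061 -0.059] [ 0.011  0.045 -0.083]
[361.2 143.9]
10
```

The lid lies flat with its centre at (0.636,0.226) and its top at 0.038. The finger tips are confirmed about 40 mm behind the reported TCP along tool z. Next I'll fit the kinematics to plan the pour.

```bash
cat > kin.py <<'E'
import numpy as np, json
from scipy.spatial.transform import Rotation as Ro
from scipy.optimize import least_squares
lo=np.array([-3.14,-.91,.19,-1.22,.22,-3.12]);hi=np.array([3.14,2.08,2.58,4.36,2.71,3.12])
def fk(q,k,s4=1,off=-np.pi/2,full=False):
    z=lambda a:Ro.from_euler('z',a); y=lambda a:Ro.from_euler('y',a)
    A=z(q[0]); B=A*y(q[1]); C=B*y(q[2]); D=C*z(s4*q[3]); E=D*y(q[4]); F=E*z(q[5]+off)
    p=A.apply([k[0],k[1],k[2]])+B.apply([k[3],0,k[4]])+C.apply([k[5],0,k[6]])
    w=p; p=p+D.apply([k[7],k[8],0])+F.apply([0,0,k[9]])
    return (p,F.as_matrix(),w) if full else (p,F.as_matrix())
E
python3 - <<'E'
from kin import *
L=[json.loads(l) for l in open('log.jsonl')]
for s4 in (1,-1):
  for off in (-np.pi/2,np.pi/2):
    e=[np.degrees((Ro.from_matrix(fk(q,np.zeros(10),s4,off)[1]).inv()*Ro.from_matrix(R)).magnitude()) for q,p,R in L]
    print(s4,off,np.round(e,2))
    if max(e)<2:
      f=lambda k:np.r_[np.concatenate([fk(q,k,s4,off)[0]-p for q,p,R in L]),1e-4*(k-k0)]
      k0=np.array([0,.11,.3,0,.35,0,.3,0,0,.25])
      r=least_squares(f,k0); print(r.x.round(4),np.abs(r.fun[:-10]).max()); json.dump([r.x.tolist(),s4,off],open('k.json','w'))
E
```

```text
1 -1.5707963267948966 [180. 180. 180. 180. 180. 180. 180. 180. 180. 180.]
1 1.5707963267948966 [0. 0. 0. 0. 0. 0. 0. 0. 0. 0.]
[ 0.      0.1108  0.2217  0.      0.5344  0.0602  0.4259  0.     -0.
  0.391 ] 1.6944450953459977e-08
-1 -1.5707963267948966 [180.   180.   180.   180.   180.   180.   180.   180.   179.99 170.76]
-1 1.5707963267948966 [1.000e-02 5.000e-02 0.000e+00 0.000e+00 0.000e+00 1.000e-02 9.000e-02
 0.000e+00 1.000e-02 1.593e+01]
```

```bash
cat >> kin.py <<'E'
K,S4,OFF=[0,.1108,.2217,0,.5344,.0602,.4259,0,0,.391],1,np.pi/2
try: K=json.load(open('k.json'))[0]
except Exception: pass
def ik(p,R,ref):
    w=np.asarray(p)-K[9]*R[:,2]; r=np.hypot(w[0],w[1])
    if r<K[1]: return None
    q1=np.arctan2(w[1],w[0])-np.arcsin(K[1]/r); x=np.sqrt(r*r-K[1]**2); z=w[2]-K[2]
    L3=np.hypot(K[5],K[6]); b=np.arctan2(K[5],K[6]); c=(x*x+z*z-K[4]**2-L3**2)/(2*K[4]*L3)
    if abs(c)>1: return None
    e=np.arccos(c); q3=e-b; q2=np.arctan2(x,z)-np.arctan2(L3*np.sin(e),K[4]+L3*np.cos(e))
    M=Ro.from_euler('z',q1)*Ro.from_euler('y',q2+q3); W=(M.inv()*Ro.from_matrix(R)*Ro.from_euler('z',-OFF)).as_matrix()
    q5=np.arccos(np.clip(W[2,2],-1,1)); q4=np.arctan2(W[1,2],W[0,2]); q6=np.arctan2(W[2,1],-W[2,0])
    q=np.array([q1,q2,q3,q4,q5,q6])
    for i in (3,5):
        c=[q[i]+2*np.pi*n for n in (-1,0,1) if lo[i]+.03<q[i]+2*np.pi*n<hi[i]-.03]
        if not c: return None
        q[i]=min(c,key=lambda v:abs(v-ref[i])) if ref is not None else c[0]
    return q if ((q>lo+.03)&(q<hi-.03)).all() else None
TB=.040
def panpose(lip,psi,th):
    Rp=(Ro.from_euler('z',psi)*Ro.from_euler('y',th)).as_matrix(); return np.asarray(lip)-Rp@[.088,0,.062],Rp
def tool(O,Rp,al,fl,g=.010,gz=.040):
    z=np.array([np.sin(al),0,-np.cos(al)]); y=np.array([0,fl,0.]); T=np.c_[np.cross(y,z),y,z]
    return O+Rp@(np.array([g,0,gz])+z*(.019+TB)), Rp@T
E
python3 - <<'E'
from kin import *
r=np.radians; L=[json.loads(l) for l in open('log.jsonl')]
print('ik check',max(np.abs(ik(p,np.array(R),q)-q).max() for q,p,R in L if ik(p,np.array(R),q) is not None))
O0=np.array([.4487,.1901,.015]); psi0=r(32.4); ref=np.array(L[-1][0]); jug=np.array([.5328,-.2802])
res=[]
for fl in (1,-1):
  for al in range(-30,50,10):
    p,R=tool(O0,panpose([0,0,0],psi0,0)[1],r(al),fl); q0=ik(p,R,ref)
    if q0 is None: continue
    q0u=ik(p+[0,0,.25],R,q0)
    if q0u is None: continue
    for h in range(-180,180,10):
      q=q0u; ok=True; m=9; wz=9; jm=0
      for th in list(range(0,86,5)):
        u=np.array([np.cos(r(h)),np.sin(r(h))]); lip=np.r_[jug-.025*u,.212]
        P,Rp=panpose(lip,r(h),r(th)); pp,RR=tool(P,Rp,r(al),fl); qn=ik(pp,RR,q)
        if qn is None: ok=False;break
        if th==0: tr=np.abs(qn-q0u).max()
        else: jm=max(jm,np.abs(qn-q).max())
        q=qn; m=min(m,(q-lo).min(),(hi-q).min()); wz=min(wz,fk(q,K,1,OFF,True)[2][2])
      if ok and jm<.6: res.append((fl,al,h,round(m,2),round(wz,2),round(tr,2),round(jm,2)))
for x in sorted(res,key=lambda x:x[5]): print(x)
E
```

```text
ik check 4.58953200110912e-07
(1, 20, -40, np.float64(0.14), np.float64(0.43), np.float64(0.72), np.float64(0.13))
(-1, 20, -40, np.float64(0.14), np.float64(0.43), np.float64(0.72), np.float64(0.13))
(1, 40, -30, np.float64(0.08), np.float64(0.44), np.float64(0.73), np.float64(0.33))
(-1, 40, -30, np.float64(0.08), np.float64(0.44), np.float64(0.73), np.float64(0.33))
(1, 10, -50, np.float64(0.06), np.float64(0.37), np.float64(0.76), np.float64(0.12))
(-1, 10, -50, np.float64(0.06), np.float64(0.37), np.float64(0.76), np.float64(0.12))
(1, 30, -30, np.float64(0.29), np.float64(0.48), np.float64(0.78), np.float64(0.13))
(-1, 30, -30, np.float64(0.29), np.float64(0.48), np.float64(0.78), np.float64(0.13))
(1, 20, -30, np.float64(0.14), np.float64(0.43), np.float64(0.82), np.float64(0.13))
(-1, 20, -30, np.float64(0.14), np.float64(0.43), np.float64(0.82), np.float64(0.13))
(1, 30, -40, np.float64(0.26), np.float64(0.48), np.float64(0.83), np.float64(0.15))
(-1, 30, -40, np.float64(0.26), np.float64(0.48), np.float64(0.83), np.float64(0.15))
(1, 0, -60, np.float64(0.04), np.float64(0.3
[... 20136 characters left out ...]
3.62), np.float64(0.35))
(1, 40, 170, np.float64(0.22), np.float64(0.44), np.float64(3.7), np.float64(0.19))
(1, 40, 160, np.float64(0.15), np.float64(0.44), np.float64(3.84), np.float64(0.2))
(1, 40, 150, np.float64(0.14), np.float64(0.44), np.float64(4.0), np.float64(0.14))
(1, 40, 140, np.float64(0.14), np.float64(0.44), np.float64(4.17), np.float64(0.14))
(1, 40, 130, np.float64(0.21), np.float64(0.44), np.float64(4.32), np.float64(0.17))
(1, 40, 120, np.float64(0.35), np.float64(0.44), np.float64(4.46), np.float64(0.19))
(1, 40, 110, np.float64(0.27), np.float64(0.44), np.float64(4.58), np.float64(0.18))
(1, 40, 100, np.float64(0.1), np.float64(0.44), np.float64(4.68), np.float64(0.15))
```

```bash
cat > plan.py <<'E'
from h import *; from kin import *
from scipy.spatial.transform import Slerp
lim=np.array([2.57,2.57,3.14,3.14,3.14,3.14])*.7/12
def lerp(a,b,n):
    t=np.arange(1,n+1)/n; t=t*t*(3-2*t); S=Slerp([0,1],Ro.from_matrix([a[1],b[1]]))
    return [(a[0]+(b[0]-a[0])*u,S(u).as_matrix()) for u in t]
def emit(start,poses,q,op,per=12):
    """prints calls; returns commanded pose and q"""
    p0,R0=start; prev=np.array(p0); jm=0; bad=0
    for i in range(0,len(poses),per):
        out=[]
        for p,R in poses[i:i+per]:
            rv=Ro.from_matrix(R0.T@R).as_rotvec().round(2)+0.; d=(R0.T@(p-p0)*1000).round(0)+0.
            pc=p0+R0@d/1000; Rc=R0@Ro.from_rotvec(rv).as_matrix(); qn=ik(pc,Rc,q)
            if qn is None: bad+=1
            else: jm=max(jm,(np.abs(qn-q)/lim).max()); q=qn
            jm=max(jm,np.linalg.norm(pc-prev)/.0417); prev=pc
            out.append([float(v) for v in rv]+[int(v) for v in d]+[op])
        p0,R0=pc,Rc; print(json.dumps(out))
    print('rate',round(jm,2),'bad',bad,'q',q.round(2)); return (p0,R0),q
E
python3 - <<'E'
from plan import *
P=[]
for n in ('top','side'):
    z=np.load(n+'0.npz'); C=cloud(n,z['d']).reshape(-1,3); C=C[(abs(C[:,0]-.467)<.1)&(abs(C[:,1]-.2)<.1)&(C[:,2]>.070)&(C[:,2]<.084)]
    best=max(((np.sum(abs(abs((C[:,:2]-c)@[-np.sin(a),np.cos(a)])-.0315)<.003),a,c) for a in np.radians(np.arange(27,38,.5)) for k in np.arange(-.006,.0065,.001) for c in [np.array([.4669,.2016])+k*np.array([-np.sin(a),np.cos(a)])]),key=lambda t:t[0])
    a,c=best[1:]; x=(C[:,:2]-c)@[np.cos(a),np.sin(a)]; y=(C[:,:2]-c)@[-np.sin(a),np.cos(a)]
    print(n,len(C),best[0],np.degrees(a),c,np.percentile(x,[.5,99.5]),np.percentile(y,[1,99]))
s=sense(); q=s['q']; r=np.radians
Rp=panpose([0,0,0],r(32.4),0)[1]; O=np.array([.4487,.1901,.015])
g=tool(O,Rp,r(30),-1,.010,.034); 
pre=(g[0]-.10*g[1][:,2],g[1])
cur=(s['ee_pos'],s['orientation'])
up=(np.array([.56,.21,.26]),g[1])
ang=np.degrees((Ro.from_matrix(cur[1]).inv()*Ro.from_matrix(g[1])).magnitude()); print('ang',ang,'g',g[0],'pre',pre[0])
print(ik(*cur,q),ik(*pre,q),ik(*g,q))
E
```

```text
top 621 311 32.5 [0.4669 0.2016] [-0.06851989  0.06810749] [-0.03361994  0.09948029]
side 424 237 33.0 [0.46744464 0.20076133] [-0.06969917  0.06648892] [-0.03462879  0.10268228]
ang 133.14312020850937 g [ 0.48205095  0.21126516 -0.0020955 ] pre [0.43983456 0.18447382 0.08450704]
[ 0.24063859  0.87867795  0.52692955 -0.14027409  2.18564843 -1.02199149] [-0.11529646 -0.01609376  2.33155025  0.70018977  0.51024474  0.32508524] [-0.01356217  0.28748704  2.32254718  1.2923422   0.28856355 -0.22539278]
```

```bash
python3 - <<'E'
from plan import *
for n in ('top','side'):
    im,d=snapshot(n); C=cloud(n,d).reshape(-1,3); m=(abs(C[:,0]-.533)<.11)&(abs(C[:,1]+.28)<.11)
    for lo_,hi_ in [(.174,.186),(.02,.034),(.1,.172)]:
        Q=C[m&(C[:,2]>lo_)&(C[:,2]<hi_)]
        if len(Q)>10: print(n,lo_,len(Q),Q.min(0).round(3),Q.max(0).round(3),np.round(cv2.minEnclosingCircle(Q[:,:2].astype(np.float32))[0],4),round(cv2.minEnclosingCircle(Q[:,:2].astype(np.float32))[1],4))
s=sense(); r=np.radians; print(s['t'])
A=r(10); Rp=panpose([0,0,0],r(32.6),0)[1]; O=np.array([.4669,.2015,.015])-.0215*Rp[:,0]*[1,1,0]
g=tool(O,Rp,A,1,.010,.034); pre=(g[0]-.09*g[1][:,2],g[1]); cur=(s['ee_pos'],s['orientation'])
pre2=(pre[0]+[0,0,.08],pre[1]); print('O',O,'g',g[0],'ang',np.degrees((Ro.from_matrix(cur[1]).inv()*Ro.from_matrix(g[1])).magnitude()))
c,q=emit(cur,lerp(cur,pre2,22)+[pre2]*2,s['q'],1)
c,q=emit(c,lerp(c,pre,8)+[pre]*2,q,1)
json.dump([g[0].tolist(),g[1].tolist()],open('grasp.json','w'))
E
```

```text
top 0.174 521 [ 0.473 -0.34   0.174] [ 0.593 -0.219  0.185] [ 0.533 -0.28 ] 0.0613
top 0.02 301 [ 0.483 -0.327  0.02 ] [ 0.578 -0.23   0.034] [ 0.5321 -0.278 ] 0.0492
top 0.1 1557 [ 0.473 -0.337  0.1  ] [ 0.589 -0.185  0.172] [ 0.5188 -0.2594] 0.0818
side 0.174 624 [ 0.472 -0.342  0.174] [ 0.593 -0.219  0.183] [ 0.5322 -0.2808] 0.0621
side 0.02 228 [ 0.483 -0.332  0.02 ] [ 0.576 -0.271  0.034] [ 0.5301 -0.2881] 0.0491
side 0.1 3503 [ 0.473 -0.341  0.1  ] [ 0.59  -0.193  0.172] [ 0.5227 -0.2628] 0.0811
12.8
O [0.44878727 0.18991643 0.015     ] g [ 0.46584293  0.20082397 -0.00910366] ang 63.89432174136131
[[0.0, 0.0, -0.01, 1, 0, 1, 1], [-0.01, -0.01, -0.02, 3, -1, 3, 1], [-0.01, -0.03, -0.05, 6, -3, 7, 1], [-0.02, -0.05, -0.08, 11, -5, 12, 1], [-0.04, -0.08, -0.12, 17, -8, 19, 1], [-0.05, -0.11, -0.16, 23, -10, 26, 1], [-0.06, -0.14, -0.22, 30, -14, 34, 1], [-0.08, -0.18, -0.27, 38, -17, 42, 1], [-0.1, -0.22, -0.33, 46, -21, 51, 1], [-0.12, -0.26, -0.39, 55, -25, 61, 1], [-0.13, -0.3, -0.45, 63, -29, 70, 1], [-0.15, -0.34, -0.51, 72, -33, 80, 1]]
[[-0.02, -0.04, -0.06, 12, 1, 6, 1], [-0.04, -0.08, -0.12, 23, 1, 11, 1], [-0.05, -0.12, -0.18, 34, 1, 16, 1], [-0.07, -0.15, -0.23, 45, 2, 21, 1], [-0.08, -0.18, -0.27, 54, 2, 25, 1], [-0.09, -0.21, -0.31, 62, 2, 29, 1], [-0.1, -0.23, -0.35, 68, 3, 32, 1], [-0.11, -0.25, -0.37, 73, 3, 34, 1], [-0.11, -0.26, -0.39, 76, 3, 36, 1], [-0.12, -0.26, -0.39, 77, 3, 36, 1], [-0.12, -0.26, -0.39, 77, 3, 36, 1], [-0.12, -0.26, -0.39, 77, 3, 36, 1]]
rate 0.52 bad 0 q [ 0.11  0.07  1.87  0.09  1.05 -2.07]
[[0.0, 0.0, 0.0, 1, 0, 3, 1], [0.0, 0.0, 0.0, 2, 0, 12, 1], [0.0, 0.0, 0.0, 4, 0, 25, 1], [0.0, 0.0, 0.0, 7, 0, 39, 1], [0.0, 0.0, 0.0, 10, 0, 54, 1], [0.0, 0.0, 0.0, 12, 0, 66, 1], [0.0, 0.0, 0.0, 14, 0, 75, 1], [0.0, 0.0, 0.0, 14, 0, 79, 1], [0.0, 0.0, 0.0, 14, 0, 79, 1], [0.0, 0.0, 0.0, 14, 0, 79, 1]]
rate 0.37 bad 0 q [ 0.11  0.17  1.99  0.11  0.84 -2.1 ]
```

The jug rim is open, centred at (0.5326,−0.2804) with radius 61 mm, as it must be. Now to the pan.

>>> play_rows --pt "-0.01 -0.01 -0.02 3 -1 3 1" --pt "-0.02 -0.05 -0.08 11 -5 12 1" --pt "-0.04 -0.08 -0.12 17 -8 19 1" --pt "-0.05 -0.11 -0.16 23 -10 26 1" --pt "-0.06 -0.14 -0.22 30 -14 34 1" --pt "-0.08 -0.18 -0.27 38 -17 42 1" --pt "-0.1 -0.22 -0.33 46 -21 51 1" --pt "-0.12 -0.26 -0.39 55 -25 61 1" --pt "-0.13 -0.3 -0.45 63 -29 70 1" --pt "-0.15 -0.34 -0.51 72 -33 80 1" --pt "-0.15 -0.34 -0.51 72 -33 80 1"

```text
t: 13.72
ee_pos: [0.5244, 0.2061, 0.1933]
orientation: [[-0.983, -0.177, -0.051], [-0.171, 0.98, -0.106], [0.069, -0.095, -0.993]]
wrist_force: [-1.7, 0.3, -0.3]
opening: 1.0
grip_force: 0.0
```

>>> play_rows --pt "-0.02 -0.04 -0.06 12 1 6 1" --pt "-0.04 -0.08 -0.12 23 1 11 1" --pt "-0.05 -0.12 -0.18 34 1 16 1" --pt "-0.07 -0.15 -0.23 45 2 21 1" --pt "-0.08 -0.18 -0.27 54 2 25 1" --pt "-0.09 -0.21 -0.31 62 2 29 1" --pt "-0.1 -0.23 -0.35 68 3 32 1" --pt "-0.11 -0.25 -0.37 73 3 34 1" --pt "-0.12 -0.26 -0.39 77 3 36 1" --pt "-0.12 -0.26 -0.39 77 3 36 1"

```text
t: 14.55
ee_pos: [0.451, 0.1927, 0.1624]
orientation: [[-0.829, -0.539, 0.147], [-0.53, 0.842, 0.098], [-0.177, 0.003, -0.984]]
wrist_force: [0.3, 0.0, -0.7]
opening: 0.997
grip_force: 0.0
```

>>> play_rows --pt "0 0 0 1 0 3 1" --pt "0 0 0 2 0 12 1" --pt "0 0 0 4 0 25 1" --pt "0 0 0 7 0 39 1" --pt "0 0 0 10 0 54 1" --pt "0 0 0 12 0 66 1" --pt "0 0 0 14 0 75 1" --pt "0 0 0 14 0 79 1" --pt "0 0 0 14 0 79 1"

```text
t: 15.3
ee_pos: [0.4518, 0.1933, 0.0791]
orientation: [[-0.831, -0.539, 0.141], [-0.53, 0.842, 0.097], [-0.171, 0.006, -0.985]]
wrist_force: [-1.1, -0.5, 0.0]
opening: 0.997
grip_force: 0.0
```

```bash
python3 - <<'E'
from plan import *
s=show(); R=s['orientation']; g=json.load(open('grasp.json')); gp,gR=map(np.array,g)
print('to grasp',(R.T@(gp-s['ee_pos'])*1000).round(1),Ro.from_matrix(R.T@gR).as_rotvec().round(3))
im,d=snapshot('side'); cv2.imwrite('pics/s9.png',cv2.resize(im[90:290,200:400],None,fx=3,fy=3))
for n in ('side','top'):
  im,d=snapshot(n); T=(cloud(n,d).reshape(-1,3)-s['ee_pos'])@R; m=(abs(T[:,0])<.02)&(T[:,2]>-.1)&(T[:,2]<-.04)
  for a,b in [(-.075,-.03),(.03,.075)]:
    G=T[m&(T[:,1]>a)&(T[:,1]<b)]
    if len(G)>5: print(n,a,len(G),np.percentile(G[:,2],[90,97,100]).round(3),np.percentile(G[:,1],[3,50,97]).round(3),np.median(G[:,0]).round(3))
E
```

```text
t 15.30 q [ 0.11   0.167  1.986  0.109  0.84  -2.095] p [0.4518 0.1933 0.0791] F [-1.1 -0.5  0. ] M [-0.07  0.08  0.03] g 0.0 o 0.997
[[-0.831, -0.539, 0.141], [-0.53, 0.842, 0.097], [-0.171, 0.006, -0.985]]
to grasp [-0.6 -1.7 89.6] [ 0.006 -0.003 -0.001]
side -0.075 104 [-0.06  -0.053 -0.051] [-0.058 -0.053 -0.043] 0.006
side 0.03 132 [-0.058 -0.054 -0.05 ] [0.04  0.044 0.058] 0.002
top -0.075 9 [-0.089 -0.088 -0.088] [-0.052 -0.046 -0.043] -0.008
```

View pics/s9.png

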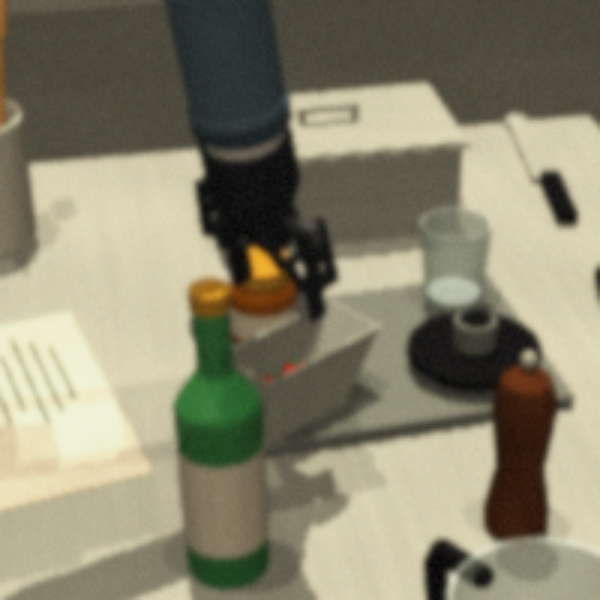

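The fingers at crop (240,270) and (318,300) straddle the pan, and the lid lies flat on the board at (478,350). Next I'll descend along the tool axis and grip.

>>> play_rows --pt "0 0 0 0 -1 4 1" --pt "0 0 0 -1 -1 14 1" --pt "0 0 0 -1 -2 26 1" --pt "0 0 0 -1 -2 38 1" --pt "0 0 0 -1 -2 48 1" --pt "0 0 0 -1 -2 56 1" --pt "0 0 0 -1 -2 60 1" --pt "0 0 0 -1 -2 60 1"

```text
t: 16.12
ee_pos: [0.4622, 0.1978, 0.0201]
orientation: [[-0.831, -0.539, 0.141], [-0.53, 0.843, 0.097], [-0.171, 0.006, -0.985]]
wrist_force: [0.4, -0.0, 0.4]
opening: 1.0
grip_force: 0.0
```

>>> play_rows --pt "0 0 0 0 0 4 1" --pt "0 0 0 0 0 10 1" --pt "0 0 0 0 0 17 1" --pt "0 0 0 0 0 24 1" --pt "0 0 0 0 0 29 1" --pt "0 0 0 0 0 30 1" --pt "0 0 0 0 0 30 1"

```text
t: 16.7
ee_pos: [0.4666, 0.2007, -0.009]
orientation: [[-0.831, -0.539, 0.141], [-0.53, 0.842, 0.097], [-0.171, 0.006, -0.985]]
wrist_force: [-0.0, 0.1, -0.3]
opening: 0.998
grip_force: 0.0
```

```bash
python3 - <<'E'
from plan import *
s=show(); R=s['orientation']; gp,gR=map(np.array,json.load(open('grasp.json')))
print('to grasp',(R.T@(gp-s['ee_pos'])*1000).round(1))
for n in ('side','top'):
  im,d=snapshot(n); C=cloud(n,d).reshape(-1,3); Q=C[(abs(C[:,0]-.467)<.09)&(abs(C[:,1]-.2)<.09)&(C[:,2]>.071)&(C[:,2]<.083)]
  a=np.radians(32.6); x=(Q[:,:2]-[.4669,.2015])@[np.cos(a),np.sin(a)]; y=(Q[:,:2]-[.4669,.2015])@[-np.sin(a),np.cos(a)]
  m=(abs(y)<.036)
  f=x>.03; print(n,'front y',np.percentile(y[m&f],[2,98]).round(4),'x max',np.percentile(x[m],[1,99]).round(4))
E
```

```text
t 16.70 q [ 0.124  0.339  2.04   0.137  0.614 -2.122] p [ 0.4666  0.2007 -0.009 ] F [-0.   0.1 -0.3] M [-0.08  0.06 -0.04] g 0.0 o 0.998
[[-0.831, -0.539, 0.141], [-0.53, 0.842, 0.097], [-0.171, 0.006, -0.985]]
to grasp [ 0.6  0.5 -0. ]
side front y [-0.034   0.0319] x max [-0.0701  0.067 ]
top front y [-0.0331  0.0334] x max [-0.0676  0.0686]
```

>>> play_rows --pt "0 0 0 0 0 0 0.93" --pt "0 0 0 0 0 0 0.87" --pt "0 0 0 0 0 0 0.82" --pt "0 0 0 0 0 0 0.78" --pt "0 0 0 0 0 0 0.73" --pt "0 0 0 0 0 0 0.65" --pt "0 0 0 0 0 0 0.6" --pt "0 0 0 0 0 0 0.6" --squeeze 60

```text
t: 17.47
ee_pos: [0.467, 0.2011, -0.0078]
orientation: [[-0.83, -0.539, 0.143], [-0.53, 0.842, 0.098], [-0.173, 0.005, -0.985]]
wrist_force: [-3.1, 1.6, 5.7]
opening: 0.767
grip_force: 67.1
```

```bash
cat > pour.py <<'E'
from plan import *
r=np.radians; A=r(10); jug=np.array([.5326,-.2804]); H=-110; G=.010; GZ=.034
def lipz(th):
    h=lambda x,z:-x*np.sin(th)+z*np.cos(th); return max(.208,.198+h(.088,.062)-h(.045,0))
def pp(th,H=H):
    u=np.array([np.cos(r(H)),np.sin(r(H))]); P,Rp=panpose(np.r_[jug-.025*u,lipz(r(th))],r(H),r(th)); return tool(P,Rp,A,1,G,GZ)
E
python3 - <<'E'
from pour import *
s=show(); cur=(s['ee_pos'],s['orientation'])
up=(cur[0]+[0,0,.27],cur[1]); q=s['q']
def panrot(base,yaw,O):  # level pan pose
    return tool(np.array(O),Ro.from_euler('z',r(yaw)).as_matrix(),A,1,G,GZ)
start=panpose([0,0,0],0,0)
c,q=emit(cur,[(cur[0]+[0,0,z],cur[1]) for z in (.002,.006,.012,.02,.03)],q,.6)
c,q=emit(c,lerp(c,up,14),q,.6)
# transit: pan origin along a line, yaw changes
t=np.linspace(0,1,37)[1:]; t=t*t*(3-2*t)
u=np.array([np.cos(r(H)),np.sin(r(H))]); Oe=np.r_[jug-.113*u,.285]; Os=np.array([.4488,.1899,.285])
tr=[panrot(None,32.6+(H-32.6)*k,Os+(Oe-Os)*k) for k in t]
c,q=emit(c,tr,q,.6)
E
```

```text
t 17.47 q [ 0.124  0.336  2.04   0.138  0.615 -2.122] p [ 0.467   0.2011 -0.0078] F [-3.1  1.6  5.7] M [0.15 0.29 0.02] g 67.1 o 0.767
[[-0.83, -0.539, 0.143], [-0.53, 0.842, 0.098], [-0.173, 0.005, -0.985]]
[[0.0, 0.0, 0.0, 0, 0, -2, 0.6], [0.0, 0.0, 0.0, -1, 0, -6, 0.6], [0.0, 0.0, 0.0, -2, 0, -12, 0.6], [0.0, 0.0, 0.0, -3, 0, -20, 0.6], [0.0, 0.0, 0.0, -5, 0, -30, 0.6]]
rate 0.24 bad 0 q [ 0.12  0.28  2.01  0.12  0.7  -2.11]
[[0.0, 0.0, 0.0, -1, 0, -3, 0.6], [0.0, 0.0, 0.0, -2, 0, -13, 0.6], [0.0, 0.0, 0.0, -5, 0, -28, 0.6], [0.0, 0.0, 0.0, -8, 0, -47, 0.6], [0.0, 0.0, 0.0, -12, 0, -69, 0.6], [0.0, 0.0, 0.0, -16, 1, -93, 0.6], [0.0, 0.0, 0.0, -21, 1, -118, 0.6], [0.0, 0.0, 0.0, -25, 1, -143, 0.6], [0.0, 0.0, 0.0, -30, 1, -167, 0.6], [0.0, 0.0, 0.0, -33, 1, -189, 0.6], [0.0, 0.0, 0.0, -37, 1, -208, 0.6], [0.0, 0.0, 0.0, -39, 1, -223, 0.6]]
[[0.0, 0.0, 0.0, -2, 0, -9, 0.6], [0.0, 0.0, 0.0, -3, 0, -13, 0.6]]
rate 0.61 bad 0 q [ 0.12  0.02  1.66  0.08  1.3  -2.03]
[[0.01, 0.0, 0.0, 2, 0, 1, 0.6], [0.01, 0.0, 0.02, 2, -3, 1, 0.6], [0.01, 0.0, 0.05, 3, -8, 1, 0.6], [0.02, 0.0, 0.08, 5, 
[... 545 characters left out ...]
6, -113, 7, 0.6], [0.14, 0.0, 0.8, -41, -129, 7, 0.6], [0.15, 0.0, 0.9, -45, -145, 8, 0.6], [0.17, 0.0, 1.0, -50, -161, 9, 0.6], [0.19, 0.0, 1.09, -54, -175, 10, 0.6], [0.2, 0.0, 1.18, -57, -190, 11, 0.6]]
[[0.02, 0.0, 0.09, -13, -1, 2, 0.6], [0.04, 0.0, 0.18, -26, -3, 4, 0.6], [0.05, 0.0, 0.26, -38, -4, 6, 0.6], [0.06, 0.0, 0.33, -49, -5, 8, 0.6], [0.07, 0.0, 0.4, -59, -6, 10, 0.6], [0.08, 0.0, 0.46, -68, -7, 11, 0.6], [0.09, 0.0, 0.51, -75, -8, 13, 0.6], [0.1, 0.0, 0.56, -82, -8, 14, 0.6], [0.11, 0.0, 0.59, -87, -9, 15, 0.6], [0.11, 0.0, 0.62, -91, -9, 15, 0.6], [0.12, 0.0, 0.63, -93, -9, 16, 0.6], [0.12, 0.0, 0.64, -94, -9, 16, 0.6]]
rate 0.52 bad 0 q [-0.4   0.33  1.3  -0.17  1.52 -0.04]
```

>>> play_rows --pt "0 0 0 0 0 -2 0.6" --pt "0 0 0 -1 0 -6 0.6" --pt "0 0 0 -2 0 -12 0.6" --pt "0 0 0 -3 0 -20 0.6" --pt "0 0 0 -5 0 -30 0.6" --pt "0 0 0 -5 0 -30 0.6" --squeeze 70

```text
t: 17.97
ee_pos: [0.4685, 0.2006, 0.0242]
orientation: [[-0.83, -0.539, 0.146], [-0.53, 0.842, 0.098], [-0.176, 0.003, -0.984]]
wrist_force: [1.4, 0.3, -2.3]
opening: 0.764
grip_force: 78.1
```

```bash
cat > panz.py <<'E'
from plan import *
def panfit(verbose=1):
    s=sense(); R=s['orientation']
    # expected pan frame from tool: invert tool()
    z=np.array([np.sin(r10),0,-np.cos(r10)]); y=np.array([0,1.,0]); T=np.c_[np.cross(y,z),y,z]; Rp=R@T.T
    O=s['ee_pos']-Rp@(np.array([.010,0,.034])+z*(.019+TB))
    print('pan O',O.round(4),'yaw',np.degrees(np.arctan2(Rp[1,0],Rp[0,0])).round(1),'tip',np.degrees(-np.arcsin(Rp[2,0])).round(1),'lip',(O+Rp@[.088,0,.062]).round(4))
    for n in ('side','top'):
        im,d=snapshot(n); L=(cloud(n,d).reshape(-1,3)-O)@Rp
        m=(L[:,0]>.050)&(L[:,0]<.1)&(abs(L[:,1])<.04)&(L[:,2]>.05)&(L[:,2]<.075)
        if m.sum()>10: print(n,m.sum(),'rim z',np.percentile(L[m,2],[50,90]).round(4),'x',np.percentile(L[m,0],98).round(4),'y',np.percentile(L[m,1],[2,98]).round(4))
r10=np.radians(10)
E
python3 -c "
from panz import *
show(); panfit()"
```

```text
t 17.97 q [ 0.123  0.28   2.011  0.123  0.696 -2.105] p [0.4685 0.2006 0.0242] F [ 1.4  0.3 -2.3] M [-0.07  0.08  0.03] g 78.1 o 0.764
[[-0.83, -0.539, 0.146], [-0.53, 0.842, 0.098], [-0.176, 0.003, -0.984]]
pan O [0.4514 0.1896 0.0483] yaw 32.6 tip -0.1 lip [0.5256 0.2368 0.1105]
side 129 rim z [0.0598 0.0634] x 0.0881 y [-0.0351  0.031 ]
top 328 rim z [0.0599 0.0634] x 0.0879 y [-0.0327  0.0335]
```

The pan is held level and matches the model. Now I'll lift it and carry it to the jug.

>>> play_rows --pt "0 0 0 -1 0 -3 0.6" --pt "0 0 0 -2 0 -13 0.6" --pt "0 0 0 -5 0 -28 0.6" --pt "0 0 0 -8 0 -47 0.6" --pt "0 0 0 -12 0 -69 0.6" --pt "0 0 0 -16 1 -93 0.6" --pt "0 0 0 -21 1 -118 0.6" --pt "0 0 0 -25 1 -143 0.6" --pt "0 0 0 -30 1 -167 0.6" --pt "0 0 0 -33 1 -189 0.6" --pt "0 0 0 -37 1 -208 0.6" --pt "0 0 0 -39 1 -223 0.6"

```text
t: 19.07
ee_pos: [0.467, 0.2004, 0.2499]
orientation: [[-0.83, -0.539, 0.143], [-0.53, 0.843, 0.097], [-0.173, 0.005, -0.985]]
wrist_force: [0.1, 0.9, -2.9]
opening: 0.761
grip_force: 78.3
```

>>> play_rows --pt "0 0 0 -2 0 -9 0.6" --pt "0 0 0 -3 0 -13 0.6" --pt "0 0 0 -3 0 -13 0.6"

```text
t: 19.32
ee_pos: [0.4677, 0.2007, 0.262]
orientation: [[-0.83, -0.539, 0.143], [-0.53, 0.842, 0.097], [-0.173, 0.005, -0.985]]
wrist_force: [0.8, 0.1, -3.7]
opening: 0.764
grip_force: 78.3
```

>>> play_rows --pt "0.01 0.0 0.0 2 0 1 0.6" --pt "0.01 0.0 0.02 2 -3 1 0.6" --pt "0.01 0.0 0.05 3 -8 1 0.6" --pt "0.02 0.0 0.08 5 -14 1 0.6" --pt "0.03 0.0 0.13 7 -21 0 0.6" --pt "0.04 0.0 0.18 9 -31 0 0.6" --pt "0.05 0.0 0.24 11 -41 -1 0.6" --pt "0.06 0.0 0.31 14 -53 -1 0.6" --pt "0.07 0.0 0.38 17 -65 -2 0.6" --pt "0.09 0.0 0.46 21 -79 -3 0.6" --pt "0.1 0.0 0.55 25 -93 -3 0.6" --pt "0.12 0.0 0.63 29 -108 -4 0.6"

```text
t: 20.32
ee_pos: [0.5008, 0.0928, 0.2591]
orientation: [[-0.982, 0.079, 0.17], [0.077, 0.997, -0.018], [-0.171, -0.004, -0.985]]
wrist_force: [-0.0, 0.1, -4.1]
opening: 0.762
grip_force: 78.3
```

>>> play_rows --pt "0.01 0.0 0.1 -5 -15 1 0.6" --pt "0.03 0.0 0.19 -11 -31 2 0.6" --pt "0.05 0.0 0.29 -16 -47 3 0.6" --pt "0.06 0.0 0.39 -21 -64 4 0.6" --pt "0.08 0.0 0.49 -26 -80 5 0.6" --pt "0.1 0.0 0.59 -31 -97 6 0.6" --pt "0.12 0.0 0.7 -36 -113 7 0.6" --pt "0.14 0.0 0.8 -41 -129 7 0.6" --pt "0.15 0.0 0.9 -45 -145 8 0.6" --pt "0.17 0.0 1.0 -50 -161 9 0.6" --pt "0.19 0.0 1.09 -54 -175 10 0.6" --pt "0.2 0.0 1.18 -57 -190 11 0.6"

```text
t: 21.32
ee_pos: [0.5453, -0.1006, 0.259]
orientation: [[-0.286, 0.957, 0.052], [0.942, 0.291, -0.164], [-0.172, 0.002, -0.985]]
wrist_force: [-0.2, -0.6, -3.0]
opening: 0.766
grip_force: 78.3
```

>>> play_rows --pt "0.02 0.0 0.09 -13 -1 2 0.6" --pt "0.04 0.0 0.18 -26 -3 4 0.6" --pt "0.05 0.0 0.26 -38 -4 6 0.6" --pt "0.06 0.0 0.33 -49 -5 8 0.6" --pt "0.07 0.0 0.4 -59 -6 10 0.6" --pt "0.08 0.0 0.46 -68 -7 11 0.6" --pt "0.09 0.0 0.51 -75 -8 13 0.6" --pt "0.1 0.0 0.56 -82 -8 14 0.6" --pt "0.11 0.0 0.59 -87 -9 15 0.6" --pt "0.11 0.0 0.62 -91 -9 15 0.6" --pt "0.12 0.0 0.63 -93 -9 16 0.6" --pt "0.12 0.0 0.64 -94 -9 16 0.6"

```text
t: 22.32
ee_pos: [0.565, -0.1938, 0.26]
orientation: [[0.337, 0.939, -0.064], [0.925, -0.343, -0.161], [-0.174, -0.005, -0.985]]
wrist_force: [0.8, 0.3, -3.4]
opening: 0.766
grip_force: 78.3
```

```bash
python3 - <<'E'
from panz import *
from pour import *
s=show(); panfit()
s=sense(); cur=(s['ee_pos'],s['orientation']); q=s['q']
c,q=emit(cur,lerp(cur,pp(0),6)+[pp(0)],q,.6)
ths=list(np.linspace(0,50,21)[1:]); c,q=emit(c,[pp(t) for t in ths],q,.6)
ths=list(np.linspace(50,80,22)[1:])+[80,80]; c,q=emit(c,[pp(t) for t in ths],q,.6)
E
```

```text
t 22.32 q [-0.402  0.328  1.296 -0.175  1.515 -0.043] p [ 0.565  -0.1938  0.26  ] F [ 0.8  0.3 -3.4] M [ 0.14 -0.05 -0.  ] g 78.3 o 0.766
[[0.337, 0.939, -0.064], [0.925, -0.343, -0.161], [-0.174, -0.005, -0.985]]
pan O [ 0.5721 -0.1748  0.2841] yaw -110.1 tip -0.0 lip [ 0.5422 -0.2576  0.3461]
side 258 rim z [0.0614 0.0633] x 0.0886 y [-0.0325  0.0335]
top 34 rim z [0.0594 0.063 ] x 0.0568 y [-0.0334  0.0335]
[[0.0, 0.0, 0.0, 1, 0, 6, 0.6], [0.0, 0.0, 0.0, 4, 0, 22, 0.6], [0.0, 0.0, 0.0, 7, 0, 43, 0.6], [0.0, 0.0, 0.0, 11, 0, 63, 0.6], [0.0, 0.0, 0.0, 14, 0, 79, 0.6], [0.0, 0.0, 0.0, 15, 0, 85, 0.6], [0.0, 0.0, 0.0, 15, 0, 85, 0.6]]
rate 0.51 bad 0 q [-0.4   0.37  1.44 -0.18  1.33 -0.01]
[[0.0, 0.04, 0.0, 3, 0, -2, 0.6], [0.0, 0.09, 0.0, 7, 0, -3, 0.6], [0.0, 0.13, 0.0, 10, 0, -5, 0.6], [0.0, 0.17, 0.0, 13, 0, -7, 0.6], [0.0, 0.22, 0.0, 16, 0, -9, 0.6], [0.0, 0.26, 0.0, 18, 0, -10, 0.6], [0.0, 0.31, 0.0, 21, 0, -12, 0.6], [0.0, 0.35, 0.0, 23, 0, -14, 0.6], [0.0, 0.39, 0.0, 25, 0, -16, 0.6], [0.0, 0.44, 0.0, 27, 0, -18, 0.6], [0.0, 0.48, 0.0, 29, 0, -19, 0.6], [0.0, 0.52, 0.0, 31, 0,
[... 484 characters left out ...]
, 9, -1, -10, 0.6], [0.0, 0.15, 0.0, 10, -1, -13, 0.6], [0.0, 0.18, 0.0, 12, -1, -15, 0.6], [0.0, 0.2, 0.0, 13, -1, -17, 0.6], [0.0, 0.23, 0.0, 14, -1, -20, 0.6], [0.0, 0.25, 0.0, 16, -1, -22, 0.6], [0.0, 0.28, 0.0, 17, -1, -25, 0.6], [0.0, 0.3, 0.0, 18, -1, -27, 0.6]]
[[0.0, 0.03, 0.0, 2, 0, -2, 0.6], [0.0, 0.05, 0.0, 4, 0, -4, 0.6], [0.0, 0.08, 0.0, 5, 0, -6, 0.6], [0.0, 0.1, 0.0, 7, 0, -9, 0.6], [0.0, 0.13, 0.0, 8, 0, -11, 0.6], [0.0, 0.15, 0.0, 10, 0, -13, 0.6], [0.0, 0.18, 0.0, 11, 0, -15, 0.6], [0.0, 0.2, 0.0, 13, 0, -18, 0.6], [0.0, 0.23, 0.0, 14, 0, -20, 0.6], [0.0, 0.23, 0.0, 14, 0, -20, 0.6], [0.0, 0.23, 0.0, 14, 0, -20, 0.6]]
rate 0.11 bad 0 q [-1.01  0.65  1.41  0.91  1.93 -0.73]
```

The pan is over the upstream side of the jug. Next I'll lower it and tip to 50°.

>>> play_rows --pt "0.0 0.0 0.0 1 0 6 0.6" --pt "0.0 0.0 0.0 4 0 22 0.6" --pt "0.0 0.0 0.0 7 0 43 0.6" --pt "0.0 0.0 0.0 11 0 63 0.6" --pt "0.0 0.0 0.0 14 0 79 0.6" --pt "0.0 0.0 0.0 15 0 85 0.6" --pt "0.0 0.0 0.0 15 0 85 0.6"

```text
t: 23.0
ee_pos: [0.5633, -0.1925, 0.1722]
orientation: [[0.335, 0.94, -0.067], [0.926, -0.342, -0.16], [-0.173, -0.008, -0.985]]
wrist_force: [0.3, -0.5, -3.7]
opening: 0.762
grip_force: 78.5
```

>>> play_rows --pt "0.0 0.04 0.0 3 0 -2 0.6" --pt "0.0 0.09 0.0 7 0 -3 0.6" --pt "0.0 0.13 0.0 10 0 -5 0.6" --pt "0.0 0.17 0.0 13 0 -7 0.6" --pt "0.0 0.22 0.0 16 0 -9 0.6" --pt "0.0 0.26 0.0 18 0 -10 0.6" --pt "0.0 0.31 0.0 21 0 -12 0.6" --pt "0.0 0.35 0.0 23 0 -14 0.6" --pt "0.0 0.39 0.0 25 0 -16 0.6" --pt "0.0 0.44 0.0 27 0 -18 0.6" --pt "0.0 0.48 0.0 29 0 -19 0.6" --pt "0.0 0.52 0.0 31 0 -21 0.6"

```text
t: 24.0
ee_pos: [0.577, -0.1622, 0.1912]
orientation: [[0.322, 0.94, 0.115], [0.884, -0.342, 0.318], [0.338, -0.001, -0.941]]
wrist_force: [0.2, -0.4, -3.1]
opening: 0.763
grip_force: 78.4
```

>>> play_rows --pt "0.0 0.05 0.0 2 0 -1 0.6" --pt "0.0 0.09 0.0 4 0 -2 0.6" --pt "0.0 0.13 0.0 5 0 -3 0.6" --pt "0.0 0.18 0.0 7 0 -4 0.6" --pt "0.0 0.22 0.0 8 0 -5 0.6" --pt "0.0 0.27 0.0 9 0 -6 0.6" --pt "0.0 0.31 0.0 10 0 -8 0.6" --pt "0.0 0.35 0.0 12 0 -12 0.6" --pt "0.0 0.35 0.0 12 0 -12 0.6"

```text
t: 24.75
ee_pos: [0.5789, -0.1566, 0.2052]
orientation: [[0.266, 0.939, 0.218], [0.721, -0.343, 0.602], [0.64, -0.003, -0.769]]
wrist_force: [-0.6, -1.1, -3.7]
opening: 0.764
grip_force: 78.5
```

```bash
python3 - <<'E'
from panz import *
from pour import *
s=show(); panfit()
s=sense(); cur=(s['ee_pos'],s['orientation']); q=s['q']
ths=list(np.linspace(50,80,22)[1:])+[80,80,80]; c,q=emit(cur,[pp(t) for t in ths],q,.6)
E
```

```text
t 24.75 q [-0.847  0.46   1.441  0.597  1.612 -0.586] p [ 0.5789 -0.1566  0.2052] F [-0.6 -1.1 -3.7] M [-0.61  0.23 -0.04] g 78.5 o 0.764
[[0.266, 0.939, 0.218], [0.721, -0.343, 0.602], [0.64, -0.003, -0.769]]
pan O [ 0.5772 -0.1617  0.2362] yaw -110.3 tip 49.8 lip [ 0.5413 -0.2595  0.2091]
side 324 rim z [0.0607 0.0633] x 0.0866 y [-0.0326  0.034 ]
top 51 rim z [0.0573 0.0614] x 0.0827 y [-0.0333 -0.0177]
[[0.0, 0.03, 0.0, 2, -1, -1, 0.6], [0.0, 0.06, 0.0, 4, -1, -3, 0.6], [0.0, 0.08, 0.0, 6, -1, -5, 0.6], [0.0, 0.11, 0.0, 7, -1, -7, 0.6], [0.0, 0.13, 0.0, 9, -1, -9, 0.6], [0.0, 0.16, 0.0, 10, -1, -12, 0.6], [0.0, 0.18, 0.0, 12, -1, -14, 0.6], [0.0, 0.21, 0.0, 13, -1, -16, 0.6], [0.0, 0.23, 0.0, 15, -1, -19, 0.6], [0.0, 0.26, 0.0, 16, -1, -21, 0.6], [0.0, 0.28, 0.0, 17, -1, -23, 0.6], [0.0, 0.3, 0.0, 18, -1, -26, 0.6]]
[[0.0, 0.03, 0.0, 2, 0, -2, 0.6], [0.0, 0.05, 0.0, 4, 0, -4, 0.6], [0.0, 0.08, 0.0, 5, 0, -6, 0.6], [0.0, 0.1, 0.0, 7, 0, -8, 0.6], [0.0, 0.13, 0.0, 9, 0, -11, 0.6], [0.0, 0.15, 0.0, 10, 0, -13, 0.6], [0.0, 0.18, 0.0, 12, 0, -15, 0.6], [0.0, 0.2, 0.0, 13, 0, -18, 0.6], [0.0, 0.23, 0.0, 14, 0, -20, 0.6], [0.0, 0.23, 0.0, 14, 0, -20, 0.6], [0.0, 0.23, 0.0, 14, 0, -20, 0.6], [0.0, 0.23, 0.0, 14, 0, -20, 0.6]]
rate 0.11 bad 0 q [-1.01  0.65  1.41  0.91  1.93 -0.73]
```

>>> play_rows --pt "0.0 0.03 0.0 2 -1 -1 0.6" --pt "0.0 0.06 0.0 4 -1 -3 0.6" --pt "0.0 0.08 0.0 6 -1 -5 0.6" --pt "0.0 0.11 0.0 7 -1 -7 0.6" --pt "0.0 0.13 0.0 9 -1 -9 0.6" --pt "0.0 0.16 0.0 10 -1 -12 0.6" --pt "0.0 0.18 0.0 12 -1 -14 0.6" --pt "0.0 0.21 0.0 13 -1 -16 0.6" --pt "0.0 0.23 0.0 15 -1 -19 0.6" --pt "0.0 0.26 0.0 16 -1 -21 0.6" --pt "0.0 0.28 0.0 17 -1 -23 0.6" --pt "0.0 0.3 0.0 18 -1 -26 0.6"

```text
t: 25.85
ee_pos: [0.5771, -0.157, 0.2364]
orientation: [[0.189, 0.94, 0.285], [0.508, -0.343, 0.79], [0.84, -0.005, -0.542]]
wrist_force: [-0.2, 0.3, -2.7]
opening: 0.761
grip_force: 98.2
```

>>> play_rows --pt "0.0 0.03 0.0 2 0 -2 0.6" --pt "0.0 0.05 0.0 4 0 -4 0.6" --pt "0.0 0.08 0.0 5 0 -6 0.6" --pt "0.0 0.1 0.0 7 0 -8 0.6" --pt "0.0 0.13 0.0 9 0 -11 0.6" --pt "0.0 0.15 0.0 10 0 -13 0.6" --pt "0.0 0.18 0.0 12 0 -15 0.6" --pt "0.0 0.2 0.0 13 0 -18 0.6" --pt "0.0 0.23 0.0 14 0 -20 0.6" --pt "0.0 0.23 0.0 14 0 -20 0.6" --pt "0.0 0.23 0.0 14 0 -20 0.6" --pt "0.0 0.23 0.0 14 0 -20 0.6"

```text
t: 26.85
ee_pos: [0.5741, -0.1655, 0.259]
orientation: [[0.12, 0.94, 0.321], [0.317, -0.342, 0.885], [0.941, -0.004, -0.339]]
wrist_force: [0.1, -1.2, -1.3]
opening: 0.765
grip_force: 98.1
```

>>> play_rows --pt "0 0 0 0 0 0 0.6" --pt "0 0 0 0 0 0 0.6" --pt "0 0 0 0 0 0 0.6" --pt "0 0 0 0 0 0 0.6" --pt "0 0 0 0 0 0 0.6" --pt "0 0 0 0 0 0 0.6" --pt "0 0 0 0 0 0 0.6" --pt "0 0 0 0 0 0 0.6" --pt "0 0 0 0 0 0 0.6" --pt "0 0 0 0 0 0 0.6" --pt "0 0 0 0 0 0 0.6" --pt "0 0 0 0 0 0 0.6"

```text
t: 27.85
ee_pos: [0.5741, -0.1655, 0.259]
orientation: [[0.12, 0.94, 0.321], [0.317, -0.342, 0.885], [0.941, -0.004, -0.339]]
wrist_force: [-0.3, -1.2, -3.2]
opening: 0.763
grip_force: 98.1
```

```bash
python3 - <<'E'
from panz import *
from pour import *
s=show(); panfit()
for n in ('side','top'):
    im,d=snapshot(n); C=cloud(n,d); cv2.imwrite(f'pics/p_{n}.png',im); np.savez(f'p_{n}.npz',im=im,d=d)
    hs=cv2.cvtColor(im,cv2.COLOR_BGR2HSV); m=((hs[...,0]<8)|(hs[...,0]>172))&(hs[...,1]>150)&(hs[...,2]>60)
    k,l,st,ce=cv2.connectedComponentsWithStats(m.astype(np.uint8))
    for i in range(1,k):
        if st[i,4]>5: print(n,ce[i].round(),st[i,4],np.median(C[l==i],0).round(3))
    print(n,[(np.round(f['bbox']).tolist(),round(f['conf'],2)) for f in find_in('tomato0',n)])
E
```

```text
t 27.85 q [-1.014  0.653  1.411  0.911  1.93  -0.734] p [ 0.5741 -0.1655  0.259 ] F [-0.3 -1.2 -3.2] M [-0.83  0.29  0.03] g 98.1 o 0.763
[[0.12, 0.94, 0.321], [0.317, -0.342, 0.885], [0.941, -0.004, -0.339]]
pan O [ 0.5672 -0.1847  0.2831] yaw -111.4 tip 80.2 lip [ 0.5409 -0.256   0.2069]
side [([289.0, 195.0, 10.0, 10.0], 0.61)]
top [445. 235.] 34 [ 0.521 -0.31   0.06 ]
top [433. 245.] 52 [ 0.499 -0.284  0.059]
top [([428.0, 237.0, 7.0, 14.0], 0.64), ([389.0, 194.0, 80.0, 57.0], 0.27)]
```

```bash
python3 - <<'E'
from panz import *
s=sense(); R=s['orientation']
z=np.array([np.sin(r10),0,-np.cos(r10)]); y=np.array([0,1.,0]); T=np.c_[np.cross(y,z),y,z]; Rp=R@T.T
O=s['ee_pos']-Rp@(np.array([.010,0,.034])+z*(.019+TB))
for n in ('side','top'):
    Z=np.load(f'p_{n}.npz'); L=(cloud(n,Z['d']).reshape(-1,3)-O)@Rp
    im=Z['im'].reshape(-1,3)
    m=(L[:,0]>-.06)&(L[:,0]<.1)&(abs(L[:,1])<.045)&(L[:,2]>-.02)&(L[:,2]<.08); print(n,m.sum())
    # back (x~-45) / underside (z~0) / sides
    for nm,mm in dict(back=m&(abs(L[:,0]+.045)<.012)&(L[:,2]>.01)&(L[:,2]<.05),under=m&(abs(L[:,2])<.012)&(L[:,0]>-.03)&(L[:,0]<.03),side=m&(abs(abs(L[:,1])-.033)<.006)).items():
        if mm.sum()>8: print(nm,mm.sum(),np.median(L[mm],0).round(4),np.percentile(L[mm],[2,98],axis=0).round(3).tolist())
    hs=cv2.cvtColor(Z['im'],cv2.COLOR_BGR2HSV).reshape(-1,3)
    red=((hs[:,0]<12)|(hs[:,0]>168))&(hs[:,1]>90)&(hs[:,2]>40); W=cloud(n,Z['d']).reshape(-1,3)
    print('red in jug',(red&(np.hypot(W[:,0]-.5326,W[:,1]+.2804)<.08)).sum(),'red in pan',(red&m).sum())
E
```

```text
side 884
back 300 [-0.0469  0.0042  0.0288] [[-0.049, -0.025, 0.011], [-0.045, 0.031, 0.049]]
under 209 [-0.0071  0.0196  0.0029] [[-0.019, -0.002, -0.001], [0.014, 0.03, 0.006]]
side 198 [-0.0211  0.0298  0.0447] [[-0.049, -0.038, -0.0], [0.013, 0.038, 0.079]]
red in jug 38 red in pan 0
top 2504
back 1138 [-0.0463 -0.0028  0.0301] [[-0.049, -0.035, 0.011], [-0.042, 0.03, 0.049]]
under 73 [-0.0013 -0.0328  0.0035] [[-0.029, -0.034, -0.001], [0.028, 0.028, 0.012]]
side 857 [-0.0245 -0.0329  0.0383] [[-0.049, -0.039, 0.002], [0.037, 0.034, 0.078]]
red in jug 164 red in pan 0
```

All tomatoes have left the pan, which is still firmly held. Now I'll bring it back level.

```bash
python3 - <<'E'
from pour import *
s=sense(); cur=(s['ee_pos'],s['orientation']); q=s['q']
t=np.linspace(0,1,25)[1:]; c,q=emit(cur,[pp(80*(1-k)) for k in t],q,.6)
def lev(yaw,O): return tool(np.array(O),Ro.from_euler('z',r(yaw)).as_matrix(),A,1,G,GZ)
u=np.array([np.cos(r(H)),np.sin(r(H))]); Oe=np.r_[jug-.113*u,.285]; Os=np.array([.4488,.1899,.285])
print('up'); c,q=emit(c,lerp(c,lev(H,Oe),5),q,.6)
t=np.linspace(0,1,37)[1:]; t=t*t*(3-2*t)
print('transit'); c,q=emit(c,[lev(H+(32.6-H)*k,Oe+(Os-Oe)*k) for k in t],q,.6)
E
```

```text
[[0.0, -0.06, 0.0, -4, 0, 4, 0.6], [0.0, -0.12, 0.0, -9, 0, 8, 0.6], [0.0, -0.18, 0.0, -13, 0, 12, 0.6], [0.0, -0.24, 0.0, -19, 0, 16, 0.6], [0.0, -0.29, 0.0, -24, 0, 19, 0.6], [0.0, -0.35, 0.0, -29, 0, 23, 0.6], [0.0, -0.41, 0.0, -35, 0, 25, 0.6], [0.0, -0.47, 0.0, -41, 0, 28, 0.6], [0.0, -0.53, 0.0, -47, 1, 30, 0.6], [0.0, -0.59, 0.0, -52, 1, 31, 0.6], [0.0, -0.64, 0.0, -54, 1, 31, 0.6], [0.0, -0.7, 0.0, -56, 1, 31, 0.6]]
[[0.0, -0.06, 0.0, -3, 0, 1, 0.6], [0.0, -0.12, 0.0, -5, 0, 2, 0.6], [0.0, -0.18, 0.0, -8, 0, 3, 0.6], [0.0, -0.23, 0.0, -11, 0, 3, 0.6], [0.0, -0.29, 0.0, -15, 0, 3, 0.6], [0.0, -0.35, 0.0, -18, 0, 3, 0.6], [0.0, -0.41, 0.0, -22, 0, 3, 0.6], [0.0, -0.47, 0.0, -26, 0, 3, 0.6], [0.0, -0.53, 0.0, -31, 0, 2, 0.6], [0.0, -0.58, 0.0, -35, 0, 1, 0.6], [0.0, -0.64, 0.0, -40, 0, 0, 0.6], [0.0, -0.7, 0.0, -45, 0, -1, 0.6]]
rate 0.34 bad 0 q [-0.4   0.37  1.44 -0.18  1.33 -0.01]
up
[[0.0, 0.0, 0.0, -2, 0, -9, 0.6], [0.0, 0.0, 0.0, -5, 0, -30, 0.6], [0.0, 0.0, 0.0, -10, 0, -55, 0.6], [0.0, 0.0, 0.0, -14, -1, -77, 0.6], [0.0, 0.0, 0.0, -15, -1, -85, 0.6]]
rate 0.61 bad 0 q [-
[... 784 characters left out ...]
, -0.79, 129, 12, -23, 0.6], [-0.15, 0.0, -0.89, 146, 13, -26, 0.6], [-0.17, 0.0, -0.99, 162, 14, -29, 0.6], [-0.19, 0.0, -1.08, 179, 15, -32, 0.6], [-0.2, 0.0, -1.18, 195, 15, -35, 0.6]]
[[-0.02, 0.0, -0.08, 5, 15, -1, 0.6], [-0.03, 0.0, -0.17, 10, 28, -2, 0.6], [-0.05, 0.0, -0.25, 15, 42, -3, 0.6], [-0.06, 0.0, -0.32, 20, 54, -3, 0.6], [-0.07, 0.0, -0.39, 25, 65, -4, 0.6], [-0.08, 0.0, -0.45, 29, 75, -5, 0.6], [-0.09, 0.0, -0.5, 32, 83, -6, 0.6], [-0.1, 0.0, -0.55, 36, 90, -6, 0.6], [-0.11, 0.0, -0.58, 38, 96, -7, 0.6], [-0.11, 0.0, -0.61, 40, 100, -7, 0.6], [-0.11, 0.0, -0.63, 41, 103, -7, 0.6], [-0.12, 0.0, -0.63, 41, 104, -7, 0.6]]
rate 0.51 bad 0 q [ 0.12  0.02  1.67  0.08  1.3  -2.03]
```

>>> play_rows --pt "0.0 -0.06 0.0 -4 0 4 0.6" --pt "0.0 -0.12 0.0 -9 0 8 0.6" --pt "0.0 -0.18 0.0 -13 0 12 0.6" --pt "0.0 -0.24 0.0 -19 0 16 0.6" --pt "0.0 -0.29 0.0 -24 0 19 0.6" --pt "0.0 -0.35 0.0 -29 0 23 0.6" --pt "0.0 -0.41 0.0 -35 0 25 0.6" --pt "0.0 -0.47 0.0 -41 0 28 0.6" --pt "0.0 -0.53 0.0 -47 1 30 0.6" --pt "0.0 -0.59 0.0 -52 1 31 0.6" --pt "0.0 -0.64 0.0 -54 1 31 0.6" --pt "0.0 -0.7 0.0 -56 1 31 0.6"

```text
t: 29.15
ee_pos: [0.5779, -0.156, 0.1956]
orientation: [[0.299, 0.939, 0.167], [0.813, -0.343, 0.471], [0.5, -0.005, -0.866]]
wrist_force: [0.2, -0.4, -3.1]
opening: 0.76
grip_force: 98.0
```

>>> play_rows --pt "0.0 -0.06 0.0 -3 0 1 0.6" --pt "0.0 -0.12 0.0 -5 0 2 0.6" --pt "0.0 -0.18 0.0 -8 0 3 0.6" --pt "0.0 -0.23 0.0 -11 0 3 0.6" --pt "0.0 -0.29 0.0 -15 0 3 0.6" --pt "0.0 -0.35 0.0 -18 0 3 0.6" --pt "0.0 -0.41 0.0 -22 0 3 0.6" --pt "0.0 -0.47 0.0 -26 0 3 0.6" --pt "0.0 -0.53 0.0 -31 0 2 0.6" --pt "0.0 -0.58 0.0 -35 0 1 0.6" --pt "0.0 -0.64 0.0 -40 0 0 0.6" --pt "0.0 -0.7 0.0 -45 0 -1 0.6"

```text
t: 30.15
ee_pos: [0.5643, -0.1927, 0.1742]
orientation: [[0.337, 0.939, -0.065], [0.925, -0.343, -0.163], [-0.175, -0.005, -0.985]]
wrist_force: [0.4, -0.3, -3.3]
opening: 0.758
grip_force: 98.0
```

>>> play_rows --pt "0.0 0.0 0.0 -2 0 -9 0.6" --pt "0.0 0.0 0.0 -5 0 -30 0.6" --pt "0.0 0.0 0.0 -10 0 -55 0.6" --pt "0.0 0.0 0.0 -14 -1 -77 0.6" --pt "0.0 0.0 0.0 -15 -1 -85 0.6" --pt "0.0 0.0 0.0 -15 -1 -85 0.6"

```text
t: 30.65
ee_pos: [0.5652, -0.1933, 0.2636]
orientation: [[0.338, 0.939, -0.058], [0.925, -0.343, -0.162], [-0.172, 0.001, -0.985]]
wrist_force: [0.7, -0.7, -2.1]
opening: 0.764
grip_force: 98.0
```

>>> play_rows --pt "-0.01 0.0 -0.01 0 0 -1 0.6" --pt "-0.01 0.0 -0.02 2 -1 -1 0.6" --pt "-0.01 0.0 -0.05 6 -3 -1 0.6" --pt "-0.02 0.0 -0.08 10 -6 -2 0.6" --pt "-0.03 0.0 -0.13 15 -10 -3 0.6" --pt "-0.04 0.0 -0.18 22 -14 -4 0.6" --pt "-0.05 0.0 -0.24 30 -18 -6 0.6" --pt "-0.06 0.0 -0.31 38 -24 -7 0.6" --pt "-0.07 0.0 -0.38 47 -29 -9 0.6" --pt "-0.09 0.0 -0.46 58 -36 -10 0.6" --pt "-0.1 0.0 -0.55 69 -42 -12 0.6" --pt "-0.12 0.0 -0.64 80 -50 -14 0.6"

```text
t: 31.65
ee_pos: [0.5444, -0.0982, 0.2595]
orientation: [[-0.299, 0.953, 0.054], [0.939, 0.304, -0.164], [-0.172, 0.002, -0.985]]
wrist_force: [1.1, -0.3, -3.2]
opening: 0.767
grip_force: 97.7
```

>>> play_rows --pt "-0.01 0.0 -0.09 15 2 -3 0.6" --pt "-0.03 0.0 -0.18 30 4 -6 0.6" --pt "-0.05 0.0 -0.28 45 5 -8 0.6" --pt "-0.06 0.0 -0.38 61 7 -11 0.6" --pt "-0.08 0.0 -0.48 78 8 -14 0.6" --pt "-0.1 0.0 -0.59 95 10 -17 0.6" --pt "-0.12 0.0 -0.69 112 11 -20 0.6" --pt "-0.14 0.0 -0.79 129 12 -23 0.6" --pt "-0.15 0.0 -0.89 146 13 -26 0.6" --pt "-0.17 0.0 -0.99 162 14 -29 0.6" --pt "-0.19 0.0 -1.08 179 15 -32 0.6" --pt "-0.2 0.0 -1.18 195 15 -35 0.6"

```text
t: 32.65
ee_pos: [0.4989, 0.0954, 0.2604]
orientation: [[-0.983, 0.065, 0.17], [0.064, 0.998, -0.016], [-0.171, -0.005, -0.985]]
wrist_force: [0.6, 0.1, -2.8]
opening: 0.766
grip_force: 97.7
```

>>> play_rows --pt "-0.02 0.0 -0.08 5 15 -1 0.6" --pt "-0.03 0.0 -0.17 10 28 -2 0.6" --pt "-0.05 0.0 -0.25 15 42 -3 0.6" --pt "-0.06 0.0 -0.32 20 54 -3 0.6" --pt "-0.07 0.0 -0.39 25 65 -4 0.6" --pt "-0.08 0.0 -0.45 29 75 -5 0.6" --pt "-0.09 0.0 -0.5 32 83 -6 0.6" --pt "-0.1 0.0 -0.55 36 90 -6 0.6" --pt "-0.11 0.0 -0.58 38 96 -7 0.6" --pt "-0.11 0.0 -0.61 40 100 -7 0.6" --pt "-0.11 0.0 -0.63 41 103 -7 0.6" --pt "-0.12 0.0 -0.63 41 104 -7 0.6"

```text
t: 33.65
ee_pos: [0.4657, 0.2015, 0.2602]
orientation: [[-0.829, -0.541, 0.142], [-0.532, 0.841, 0.097], [-0.172, 0.005, -0.985]]
wrist_force: [-0.5, 0.2, -2.4]
opening: 0.763
grip_force: 97.7
```

```bash
python3 - <<'E'
from panz import *
from pour import *
show(); panfit()
# level check of pan floor/rim + jug contents
im,d=snapshot('top'); hs=cv2.cvtColor(im,cv2.COLOR_BGR2HSV); C=cloud('top',d)
m=((hs[...,0]<10)|(hs[...,0]>170))&(hs[...,1]>110)&(hs[...,2]>50)
k,l,st,ce=cv2.connectedComponentsWithStats(m.astype(np.uint8))
for i in range(1,k):
    if st[i,4]>5: print(ce[i].round(),st[i,2:5],np.median(C[l==i],0).round(3))
print([(np.round(f['bbox']).tolist(),round(f['conf'],2)) for f in find_in('tomato0','top')])
s=sense(); cur=(s['ee_pos'],s['orientation']); q=s['q']
tg=lambda z:tool(np.array([.4488,.1899,z]),Ro.from_euler('z',r(32.6)).as_matrix(),A,1,G,GZ)
c,q=emit(cur,lerp(cur,tg(.021),18),q,.6)
E
```

```text
t 33.65 q [ 0.126  0.022  1.668  0.082  1.298 -2.032] p [0.4657 0.2015 0.2602] F [-0.5  0.2 -2.4] M [-0.03  0.14 -0.01] g 97.7 o 0.763
[[-0.829, -0.541, 0.142], [-0.532, 0.841, 0.097], [-0.172, 0.005, -0.985]]
pan O [0.4487 0.1905 0.2843] yaw 32.8 tip 0.1 lip [0.523  0.2379 0.3462]
side 113 rim z [0.0578 0.0612] x 0.0888 y [-0.0333  0.0333]
top 556 rim z [0.0589 0.0619] x 0.0901 y [-0.0316  0.0347]
[425. 216.] [ 15  18 129] [ 0.561 -0.271  0.057]
[444. 232.] [ 15  24 224] [ 0.525 -0.309  0.058]
[433. 244.] [10 10 71] [ 0.502 -0.284  0.058]
[421. 244.] [ 6  6 19] [ 0.494 -0.236  0.151]
[373. 328.] [  37   66 1360] [ 0.329 -0.156  0.028]
[([427.0, 237.0, 11.0, 14.0], 0.64), ([438.0, 221.0, 14.0, 9.0], 0.49), ([419.0, 218.0, 5.0, 8.0], 0.43)]
[[0.0, 0.0, 0.0, 0, 0, 2, 0.6], [0.0, 0.0, 0.0, 2, 0, 9, 0.6], [0.0, 0.0, 0.0, 3, 0, 19, 0.6], [0.0, 0.0, 0.0, 6, 0, 33, 0.6], [0.0, 0.0, 0.0, 9, 0, 49, 0.6], [0.0, 0.0, 0.0, 12, 0, 67, 0.6], [0.0, 0.0, 0.0, 15, 0, 87, 0.6], [0.0, 0.0, 0.0, 19, 0, 108, 0.6], [0.0, 0.0, 0.0, 23, 0, 130, 0.6], [0.0, 0.0, 0.0, 27, 0, 151, 0.6], [0.0, 0.0, 0.0, 30, -1, 172, 0.6], [0.0, 0.0, 0.0, 34, -1, 192, 0.6]]
[[0.0, 0.0, 0.0, 3, 0, 19, 0.6], [0.0, 0.0, 0.0, 6, 0, 35, 0.6], [0.0, 0.0, 0.0, 8, 0, 48, 0.6], [0.0, 0.0, 0.0, 10, 0, 59, 0.6], [0.0, 0.0, 0.0, 11, 0, 65, 0.6], [0.0, 0.0, 0.0, 12, 0, 68, 0.6]]
rate 0.54 bad 0 q [ 0.12  0.33  2.04  0.13  0.63 -2.12]
```

>>> play_rows --pt "0.0 0.0 0.0 0 0 2 0.6" --pt "0.0 0.0 0.0 2 0 9 0.6" --pt "0.0 0.0 0.0 3 0 19 0.6" --pt "0.0 0.0 0.0 6 0 33 0.6" --pt "0.0 0.0 0.0 9 0 49 0.6" --pt "0.0 0.0 0.0 12 0 67 0.6" --pt "0.0 0.0 0.0 15 0 87 0.6" --pt "0.0 0.0 0.0 19 0 108 0.6" --pt "0.0 0.0 0.0 23 0 130 0.6" --pt "0.0 0.0 0.0 27 0 151 0.6" --pt "0.0 0.0 0.0 30 -1 172 0.6" --pt "0.0 0.0 0.0 34 -1 192 0.6"

```text
t: 34.85
ee_pos: [0.4654, 0.2003, 0.0636]
orientation: [[-0.831, -0.538, 0.142], [-0.53, 0.843, 0.097], [-0.171, 0.005, -0.985]]
wrist_force: [0.8, -0.7, -2.1]
opening: 0.763
grip_force: 97.8
```

>>> play_rows --pt "0.0 0.0 0.0 3 0 19 0.6" --pt "0.0 0.0 0.0 6 0 35 0.6" --pt "0.0 0.0 0.0 8 0 48 0.6" --pt "0.0 0.0 0.0 10 0 59 0.6" --pt "0.0 0.0 0.0 11 0 64 0.6" --pt "0.0 0.0 0.0 11 0 66 0.6" --pt "0.0 0.0 0.0 11 0 66 0.6"

```text
t: 35.43
ee_pos: [0.466, 0.2011, -0.0019]
orientation: [[-0.831, -0.539, 0.141], [-0.53, 0.843, 0.097], [-0.171, 0.006, -0.985]]
wrist_force: [0.3, 0.6, -2.9]
opening: 0.766
grip_force: 97.8
```

```bash
python3 - <<'E'
from panz import *
show(); panfit()
s=sense(); 
for n in ('side','top'):
    im,d=snapshot(n); C=cloud(n,d).reshape(-1,3); a=np.radians(32.6); O=np.array([.4488,.1899])
    x=(C[:,:2]-O)@[np.cos(a),np.sin(a)]; y=(C[:,:2]-O)@[-np.sin(a),np.cos(a)]
    m=(abs(abs(y)-.0325)<.004)&(C[:,2]>.06)&(C[:,2]<.09)
    for lo_,hi_ in [(-.045,-.02),(.04,.06),(.06,.085)]:
        k=m&(x>lo_)&(x<hi_)
        if k.sum()>5: print(n,lo_,k.sum(),'top z',np.percentile(C[k,2],[50,80,95]).round(4))
    k=(abs(x+.0435)<.003)&(abs(y)<.03)&(C[:,2]>.06)&(C[:,2]<.09); print('back',k.sum(),np.percentile(C[k,2],[50,80,95]).round(4) if k.sum() else '')
    k=(abs(x-.087)<.004)&(abs(y)<.03)&(C[:,2]>.06)&(C[:,2]<.09); print('lip',k.sum(),np.percentile(C[k,2],[50,80,95]).round(4) if k.sum() else '')
    k=(x>-.03)&(x<.035)&(abs(y)<.02)&(C[:,2]<.045)&(C[:,2]>.005)
    if k.sum()>20: print('floor',k.sum(),np.linalg.lstsq(np.c_[x[k],y[k],np.ones(k.sum())],C[k,2],rcond=None)[0].round(4))
for i in range(5): snapshot('top'); print(sense()['wrist_force'].round(1))
E
```

```text
t 35.43 q [ 0.125  0.325  2.035  0.133  0.632 -2.116] p [ 0.466   0.2011 -0.0019] F [ 0.3  0.6 -2.9] M [-0.1   0.09 -0.01] g 97.8 o 0.766
[[-0.831, -0.539, 0.141], [-0.53, 0.843, 0.097], [-0.171, 0.006, -0.985]]
pan O [0.449  0.1901 0.0222] yaw 32.6 tip 0.1 lip [0.5235 0.2373 0.084 ]
side 120 rim z [0.0587 0.0615] x 0.0899 y [-0.0325  0.0348]
top 327 rim z [0.0591 0.0633] x 0.0908 y [-0.0312  0.0352]
side -0.045 79 top z [0.0772 0.0847 0.0885]
side 0.04 35 top z [0.0685 0.081  0.0848]
side 0.06 50 top z [0.0763 0.0829 0.0852]
back 88 [0.0777 0.0848 0.089 ]
lip 52 [0.0819 0.0845 0.086 ]
top -0.045 23 top z [0.0804 0.0884 0.0899]
top 0.04 46 top z [0.0843 0.0861 0.0874]
top 0.06 86 top z [0.0825 0.0852 0.0867]
back 4 [0.0705 0.0783 0.0863]
lip 133 [0.0822 0.0848 0.0866]
[-0.3 -0.2 -3.1]
[ 0.5 -0.  -2.3]
[-0.3 -1.  -3. ]
[-0.1  0.  -2.3]
[-0.5 -1.2 -2.7]
```

>>> play_rows --pt "0 -0.01 0 0 0 1 0.6" --pt "0 -0.02 0 0 0 2 0.6" --pt "0 -0.02 0 1 0 4 0.6" --pt "0 -0.02 0 1 0 4 0.6" --pt "0 -0.02 0 1 0 4 0.6"

```text
t: 36.3
ee_pos: [0.4658, 0.2009, -0.0057]
orientation: [[-0.828, -0.539, 0.158], [-0.528, 0.843, 0.108], [-0.191, 0.005, -0.981]]
wrist_force: [0.1, 0.7, -2.5]
opening: 0.759
grip_force: 98.0
```

>>> play_rows --pt "0 0 0 0 0 1 0.6" --pt "0 0 0 0 0 1 0.6" --pt "0 0 0 0 0 1 0.6"

```text
t: 36.55
ee_pos: [0.4664, 0.2012, -0.0065]
orientation: [[-0.827, -0.539, 0.159], [-0.528, 0.842, 0.108], [-0.192, 0.005, -0.981]]
wrist_force: [0.2, 1.0, -1.2]
opening: 0.761
grip_force: 98.0
```

>>> play_rows --pt "0 0 0 0 0 1 0.6" --pt "0 0 0 0 0 1 0.6" --pt "0 0 0 0 0 1 0.6"

```text
t: 36.8
ee_pos: [0.4664, 0.2013, -0.0075]
orientation: [[-0.827, -0.539, 0.159], [-0.528, 0.842, 0.108], [-0.192, 0.005, -0.981]]
wrist_force: [-0.0, -0.1, -2.2]
opening: 0.762
grip_force: 98.0
```

```bash
python3 - <<'E'
from panz import *
show()
a=np.radians(32.6); O=np.array([.4488,.1899])
for n in ('side','top'):
    im,d=snapshot(n); C=cloud(n,d).reshape(-1,3)
    x=(C[:,:2]-O)@[np.cos(a),np.sin(a)]; y=(C[:,:2]-O)@[-np.sin(a),np.cos(a)]
    for nm,k in dict(back=(x>-.05)&(x<-.025),lip=(x>.06)&(x<.092)).items():
        k=k&(abs(y)<.037)&(C[:,2]>.06)&(C[:,2]<.095); print(n,nm,k.sum(),np.percentile(C[k,2],[80,95]).round(4))
for i in range(4): snapshot('top'); print(sense()['wrist_force'].round(1),sense()['ft_torque'].round(2))
E
```

```text
t 36.80 q [ 0.117  0.328  2.059  0.16   0.589 -2.148] p [ 0.4664  0.2013 -0.0075] F [-0.  -0.1 -2.2] M [-0.12  0.11 -0.  ] g 98.0 o 0.762
[[-0.827, -0.539, 0.159], [-0.528, 0.842, 0.108], [-0.192, 0.005, -0.981]]
side back 125 [0.0802 0.0828]
side lip 149 [0.0781 0.0794]
top back 7 [0.0817 0.0819]
top lip 380 [0.0783 0.0802]
[ 1.   0.1 -2.5] [-0.1   0.12 -0.03]
[-1.  -0.1 -2.5] [-0.1   0.12  0.01]
[ 0.3  0.7 -2.1] [-0.11  0.16 -0.04]
[-0.6  0.8 -2.3] [-0.16  0.2  -0.01]
```

>>> play_rows --pt "0 0 0 0 0 1 0.6" --pt "0 0 0 0 0 1 0.6" --pt "0 0 0 0 0 1 0.6"

```text
t: 37.35
ee_pos: [0.4666, 0.2013, -0.008]
orientation: [[-0.827, -0.539, 0.159], [-0.528, 0.842, 0.108], [-0.192, 0.005, -0.981]]
wrist_force: [-2.9, -1.1, 4.1]
opening: 0.766
grip_force: 98.6
```

>>> play_rows --pt "0 0 0 0 0 1 0.6" --pt "0 0 0 0 0 1 0.6" --pt "0 0 0 0 0 1 0.6"

```text
t: 37.6
ee_pos: [0.4666, 0.2013, -0.0082]
orientation: [[-0.827, -0.539, 0.16], [-0.528, 0.842, 0.108], [-0.193, 0.005, -0.981]]
wrist_force: [-7.9, -6.4, 16.5]
opening: 0.763
grip_force: 100.1
```

```bash
python3 - <<'E'
from panz import *
show()
a=np.radians(32.6); O=np.array([.4488,.1899])
def st(n,d):
    C=cloud(n,d).reshape(-1,3)
    x=(C[:,:2]-O)@[np.cos(a),np.sin(a)]; y=(C[:,:2]-O)@[-np.sin(a),np.cos(a)]
    for nm,k in dict(back=(x>-.05)&(x<-.025),lip=(x>.06)&(x<.092)).items():
        k=k&(abs(y)<.037)&(C[:,2]>.06)&(C[:,2]<.095); print(n,nm,k.sum(),np.percentile(C[k,2],[80,95]).round(4))
for n in ('side','top'): st(n,np.load(n+'0.npz')['d'])
print('now')
for n in ('side','top'): st(n,snapshot(n)[1])
for i in range(3): snapshot('top'); print(sense()['wrist_force'].round(1),sense()['ft_torque'].round(2))
E
```

```text
t 37.60 q [ 0.117  0.329  2.06   0.16   0.586 -2.149] p [ 0.4666  0.2013 -0.0082] F [-7.9 -6.4 16.5] M [-0.52  0.63 -0.03] g 100.1 o 0.763
[[-0.827, -0.539, 0.16], [-0.528, 0.842, 0.108], [-0.193, 0.005, -0.981]]
side back 108 [0.0784 0.0798]
side lip 212 [0.0778 0.0804]
top back 136 [0.08   0.0816]
top lip 378 [0.0785 0.0812]
now
side back 121 [0.0799 0.0815]
side lip 142 [0.0777 0.0791]
top back 7 [0.0802 0.0808]
top lip 379 [0.078  0.0801]
[-8.9 -4.4 16.8] [-0.47  0.62 -0.06]
[-9.4 -4.1 16.5] [-0.47  0.61 -0.04]
[-8.7 -5.8 17.4] [-0.53  0.58 -0.01]
```

Seated. I'll relieve the pressure, release and retreat along the tool axis.

>>> play_rows --pt "0 0 0 0 0 -1 0.6" --pt "0 0 0 0 0 -1 0.7" --pt "0 0 0 0 0 -1 0.76" --pt "0 0 0 0 0 -1 0.8" --pt "0 0 0 0 0 -1 0.86" --pt "0 0 0 0 0 -1 0.93" --pt "0 0 0 0 0 -1 1" --pt "0 0 0 0 0 -1 1" --pt "0 0 0 0 0 -1 1" --squeeze 30

```text
t: 38.6
ee_pos: [0.4666, 0.2014, -0.0085]
orientation: [[-0.827, -0.539, 0.159], [-0.528, 0.842, 0.108], [-0.192, 0.005, -0.981]]
wrist_force: [-0.0, -0.4, -0.4]
opening: 0.997
grip_force: 0.0
```

>>> play_rows --pt "0 0 0 0 0 -4 1" --pt "0 0 0 0 0 -12 1" --pt "0 0 0 0 0 -24 1" --pt "0 0 0 0 0 -40 1" --pt "0 0 0 0 0 -60 1" --pt "0 0 0 0 0 -85 1" --pt "0 0 0 0 0 -110 1" --pt "0 0 0 0 0 -140 1" --pt "0 0 0 0 0 -170 1" --pt "0 0 0 0 0 -195 1" --pt "0 0 0 0 0 -210 1" --pt "0 0 0 0 0 -215 1"

```text
t: 39.6
ee_pos: [0.4335, 0.1781, 0.2064]
orientation: [[-0.826, -0.539, 0.165], [-0.528, 0.843, 0.108], [-0.197, 0.002, -0.98]]
wrist_force: [0.6, 0.9, -0.4]
opening: 1.0
grip_force: 0.0
```

```bash
python3 - <<'E'
from panz import *
show()
out=[]
for n in ('top','side'):
    im,d=snapshot(n); np.savez(f'f_{n}.npz',im=im,d=d); C=cloud(n,d).reshape(-1,3)
    m=(abs(C[:,0]-.467)<.09)&(abs(C[:,1]-.2)<.09)&(C[:,2]>.071)&(C[:,2]<.083); m&=(np.hypot(C[:,0]-.4495,C[:,1]-.3207)>.045)
    rr=cv2.minAreaRect(C[m][:,:2].astype(np.float32)*1000); print(n,'pan',rr)
    for nm,c,lo_,hi_ in [('lid',(.636,.226),.033,.043),('jug',(.533,-.28),.174,.186),('jar',(.4495,.3207),.06,.12),('tumb',(.65,.349),.04,.12),('bottle',(.371,.002),.1,.3),('mill',(.61,.0025),.05,.2)]:
        Q=C[(np.hypot(C[:,0]-c[0],C[:,1]-c[1])<(.075 if nm in('lid','jug') else .045))&(C[:,2]>lo_)&(C[:,2]<hi_)]
        if len(Q)>9: (x,y),rd=cv2.minEnclosingCircle(Q[:,:2].astype(np.float32)); print(n,nm,round(x,4),round(y,4),round(rd,4),len(Q))
a=np.load('f_top.npz')['im'][140:340,100:500]; b=np.load('f_side.npz')['im'][150:400,230:430]
a=cv2.resize(a,(600,300)); a2=cv2.resize(np.load('f_top.npz')['im'][185:265,395:495],(375,300),interpolation=cv2.INTER_CUBIC); b=cv2.resize(b,(225,281),interpolation=cv2.INTER_CUBIC)
o=np.zeros((600,600,3),np.uint8); o[:300]=a; o[300:,:375]=a2; o[300:581,375:]=b; cv2.imwrite('pics/final.png',o)
E
```

```text
t 39.60 q [ 0.067 -0.037  1.863  0.106  1.143 -2.108] p [0.4335 0.1781 0.2064] F [ 0.6  0.9 -0.4] M [-0.06  0.01 -0.08] g 0.0 o 1.0
[[-0.826, -0.539, 0.165], [-0.528, 0.843, 0.108], [-0.197, 0.002, -0.98]]
top pan ((466.14947509765625, 200.961669921875), (137.16351318359375, 69.30899047851562), 34.32754898071289)
top lid 0.6355 0.2258 0.0643 2381
top jug 0.5331 -0.2796 0.0614 518
top jar 0.4493 0.3203 0.0336 959
top tumb 0.6504 0.3499 0.0368 912
top bottle 0.3711 0.0022 0.0332 989
top mill 0.6108 0.0024 0.0258 609
side pan ((464.88763427734375, 199.70111083984375), (139.51612854003906, 74.61156463623047), 32.48524856567383)
side lid 0.6352 0.2238 0.066 642
side jug 0.5327 -0.2806 0.0624 619
side jar 0.4482 0.3177 0.0345 409
side tumb 0.649 0.3478 0.0397 587
side bottle 0.3705 -0.0026 0.0333 1467
side mill 0.6092 -0.002 0.0252 798
```

View pics/final.png

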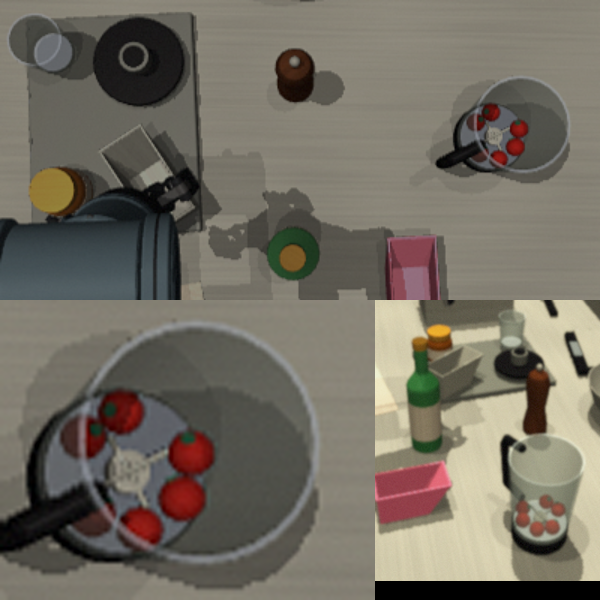

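The final view shows six tomatoes in the jug, in the lower-left crop at (123,410), (85,435), (190,452), (182,496), (140,527) and (97,517). The lid lies flat on the board at (138,60), the pan stands upright at (150,160), and every bystander is within about 2 mm of its start. The gripper is clear.

```bash
python3 -c "
from cell import *
print(finish_job())"
```

```text
the job is handed in; nothing more can be done
None
```

The job is handed in at about 40 s: all six tomatoes are in the jug, the lid lies flat and right way up on the board, the pan stands upright on the board, and nothing else was shifted.

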